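Sweep the offcuts into the scrap bay and shut its keeper bar

TASK

Using the wooden pusher, sweep all four loose offcuts on the bench through the mouth of the scrap bay, without touching the offcuts with the gripper or knocking the lamp over the mouth. Then stand the pusher on the bench clear of the bay and swing the bay's steel keeper bar over and down until it sits fully home in its two catches across the mouth. Leave the roundel, mallet, flask and glue jar where they are.

Things in the scene. Friction and masses are not known exactly. Their poses are not given: they have to be found in the camera images.
- bay: scrap bay: three-sided plywood fence fixed to the bench, no floor, open towards its -x. Origin: on the bench, mid mouth, right under the closed keeper bar; x points into the bay, z up. Inside: side walls at y = +-155 from x = 12 mm, back wall at x = 190 mm; 50 mm high, 12 mm thick. Catches at x = 0, y = +-177 mm: 32 x 16 mm blocks, 46 mm high, with an 18 mm slot open upward, bottom at z = 24 mm
- bay_mid (a point): point on the bench in the bay, 100 mm in from the mouth line
- bail (a joint): angle of the keeper bar's hinge, a stiff one that stays where it is left: 0 = bar down in its catches across the mouth, pi/2 = upright, up to 2.1 leaning back over the bay (open; starts at 1.6 to 2.05)
- bail_bar (a point): middle of the keeper bar: straight round steel bar, diameter 14 mm, 360 mm long, along the bay's y, on two thin arms outside the bay's walls, 85 mm from the hinge line. Closed, it lies at x = 0, z = 36 mm in the bay's frame and keeps the 34 mm high offcuts in
- bail_hinge (a point): middle of the keeper bar's hinge line (along the bay's y), at x = 85 mm, z = 36 mm in the bay's frame; from it the bar lies at (-85 cos a, 0, +85 sin a) mm for hinge angle a
- lamp: twin-tube bench lamp, fixed together with the bay: two white tubes 26 mm thick run along the bay's y from y = -230 to +135 mm, at x = -120 and -35 mm in the bay's frame, centres 280 mm above the bench; an upright gripper does not fit there. Origin: foot of its 22 mm post, at x = -77.5, y = -245 mm in the bay's frame
- pusher: wooden hand pusher standing on the bench, 0.38 kg. Origin: centre of the head's underside; x is its pushing direction, z up. Head 40 (x) by 160 (y) by 44 mm high; at each end a cheek 10 mm thick, 36 mm high, from x = 20 to 55 mm. Straight handle, 24 mm (y) by 28 mm, 200 mm long, from (-5, 0, 30) mm up and back, 42 degrees from vertical, to (-139, 0, 179) mm
- pusher_grip (a point): point on the handle's axis, 40 mm below its upper end, at (-112, 0, 149) mm in the pusher's frame
- offcut_block: plain rectangular wood offcut 74 x 38 mm, 34 mm high. Origin: centre of underside
- offcut_ell: L-shaped wood offcut, about 66 x 59 mm, 34 mm high. Origin: middle of the underside
- offcut_notched: U-shaped (notched) wood offcut 70 x 43 mm, 34 mm high. Origin: middle of the underside
- offcut_plug: round wood plug, diameter 62 mm, 34 mm high, lying flat. Origin: centre of underside
- roundel: finished carved wooden roundel, a disc of diameter 100 mm, 20 mm thick with bosses to 28 mm: not an offcut, leave it. Origin: centre of underside
- mallet: carver's mallet lying on the bench, 225 mm long, 56 mm thick; leave it. Origin under the joint between head and handle; x towards the head
- flask: blue drinking flask, diameter 72 mm, 210 mm high; leave it. Origin: centre of underside
- glue: glue jar, diameter 60 mm, 130 mm high; leave it. Origin: centre of underside
Things that resemble listed ones, but are neither listed nor needed, are in the scene too. What is shaped like the offcut_ell but pink or red is not meant. What is shaped like the offcut_block but red or turquoise is not meant.

How it is judged:
On the way:
1. all four offcuts lie in the bay, with the keeper bar still open (x of offcut_block in the frame of bay between 0.012 and 0.19 m and y of offcut_block in the frame of bay between -0.155 and 0.155 m and height (world z) of each of offcut_block, offcut_ell, offcut_notched, offcut_plug below 0.06 m and x of offcut_ell in the frame of bay between 0.012 and 0.19 m and y of offcut_ell in the frame of bay between -0.155 and 0.155 m and x of offcut_notched in the frame of bay between 0.012 and 0.19 m and y of offcut_notched in the frame of bay between -0.155 and 0.155 m and x of offcut_plug in the frame of bay between 0.012 and 0.19 m and y of offcut_plug in the frame of bay between -0.155 and 0.155 m and value of joint bail above 0.8 rad), for 0.2 s.
At the end, for the whole second after the job is handed in: All four offcuts lie in the bay (centres 12 mm or more inside the mouth line, below 60 mm), the keeper bar is within 0.06 rad of home, and the pusher stands at rest on the bench (tilt under 0.12 rad, under 8 mm up), its head over 180 mm from bay_mid (x of offcut_block in the frame of bay between 0.012 and 0.19 m and y of offcut_block in the frame of bay between -0.155 and 0.155 m and height (world z) of each of offcut_block, offcut_ell, offcut_notched, offcut_plug below 0.06 m and x of offcut_ell in the frame of bay between 0.012 and 0.19 m and y of offcut_ell in the frame of bay between -0.155 and 0.155 m and x of offcut_notched in the frame of bay between 0.012 and 0.19 m and y of offcut_notched in the frame of bay between -0.155 and 0.155 m and x of offcut_plug in the frame of bay between 0.012 and 0.19 m and y of offcut_plug in the frame of bay between -0.155 and 0.155 m and value of joint bail below 0.06 rad and angle between pusher's own z axis and vertical below 0.12 rad and height (world z) of pusher below 0.008 m and linear speed of pusher below 0.02 m/s and horizontal distance between pusher and bay_mid above 0.18 m); the robot touches nothing.
It fails at once if the gripper touches an offcut (contact force between the fingers and offcut_block above 0.5 N or contact force between the fingers and offcut_ell above 0.5 N or contact force between the fingers and offcut_notched above 0.5 N or contact force between the fingers and offcut_plug above 0.5 N).
It fails at once if the lamp is knocked (more than 5 N) (contact force between lamp and anything else above 5 N).
It fails at once if the roundel, mallet, flask or glue jar is moved by more than 30 mm (distance of any of roundel, mallet, flask, glue from where it was at the start of the episode above 0.03 m).
It also fails if it takes over 72 s, if anything falls off the work surface, if the arm or the gripper's body presses on something with over 40 N, if the wrist force passes 120 N, or if a joint passes its speed limit or range.

ROBOT

A 6-joint arm with a two-finger parallel gripper is mounted at the origin on the work surface. World frame = base frame: x ahead of the robot, y to its left, z up, the work surface at z = 0. Lengths are in m, angles in rad, forces in N, time in s.
With the tool pointing down it reaches from about 0.35 to 0.925 m from the base axis. Payload 6.4 kg.
Tool frame: the origin (TCP) lies on the mounting face of the last link; the fingertips stand 199 mm ahead of it and the grasp point (between the pads) lies grasp_offset ahead of it (grasp_offset is the distance from the TCP to the grasp point, in m); z points along the fingers, y is the direction in which the jaws open and shut (so a half turn about z gives the same grasp; the last joint's range is limited). The gripper opens to 94 mm and grips with 3 to 60 N. Pads are 16 mm wide; open, the fingers measure 119 mm over their backs; the gripper's body (75 mm by 177 mm) begins 78 mm behind the grasp point.
Start: joints at [-1.467, 0.245, 1.558, -0, 1.339, -0.174], TCP at [0.178, -0.625, 0.405] pointing down, gripper open.
Joint ranges: [-3.13, 3.13], [-1.02, 2.26], [0.13, 2.54], [-0.95, 4.09], [0.21, 2.88], [-2.74, 2.74]. Speed limits (rad/s): [2.57, 2.57, 3.14, 3.14, 3.14, 3.14].

INTERFACE

Orientations are given as a unit quaternion [x, y, z, w].
In Python, from bench import * gives the robot as it stands.
- The arm moves only by the tool send_rows, never from a script. Its argument "commands" is text: rows parted by semicolons, each of 5 numbers parted by spaces: the closure, from -1 (fully open) to 1 (shut), so that 0 is half open, then the shift along the tool's x, y, z in mm, then the turn about the tool's z in rad. In form: gripper dx dy dz spin; .... A call has 1 to 10 rows; each row is the pose to reach, as a shift and turn from the pose commanded when the call began, along the tool's axes at that moment; what a row does not reach only later rows make up. A row lasts 1/10 s, in which the tool goes at most 50 mm and 8.59 degrees, less where a joint would pass 70% of its speed; a pose out of reach is approached as far as the arm can. A call with a gripper value outside its range is refused whole. The fingers move at their own pace and stop on an object; the grip force is fixed at half the most. Time passes only in rows, so rows that repeat a pose let the fingers close. It gives the time, the measured TCP pose, the force and the opening at its end, in the units of the state.
- read_state(): the state, without advancing time (a new reading comes with each control period).
- capture(name): name is "scene" or "top" or "wrist"; returns a dict with "pixels" (400x640x3 uint8, red, green, blue), "fx", "fy", "cx", "cy" (pixels), "T" (4x4, takes a point from camera to world coordinates). Camera axes: x right, y down, z forward; pixel columns grow to the right and rows downward; lengths in m; the calibration is good to about 2 mm. A picture is of the moment at which its call begins. There is no depth.
- finish_job(): hands the job in, once; it reports no verdict.
The state is a dict: "time": time; "joints": joint angles; "qd": joint speeds; "effort": joint torques, N m; "eef_pos": TCP position; "tool_rot": TCP orientation; "force": force on the tool from outside, world axes, zero at the start; "moment": the same for the moment, N m; "width": finger opening in m.
Only numpy, scipy, OpenCV 4.12 (cv2) and the standard library are available. Lean on these libraries where they do the work, as an engineer would, in place of code of your own. Each camera call takes 0.05 s, during which the arm holds its last target.

## Working session

There is one attempt and no reset: what is moved stays moved. The work goes in short steps, Python scripts to look and compute and a tool call to move; the robot and the scene stay as the last step left them, time stands still between calls to the robot, and variables do not carry over. Pictures are saved under pics/ and viewed, and the job is handed in when it is done.

Besides the shell and the picture viewer there is one more tool, called after "Call:" in YAML: its name, and indented under it one key for each argument. send_rows: Moves the arm, as the interface text tells. Its arguments: {"type":"object","properties":{"commands":{"type":"string"}},"required":["commands"]}

```bash
ls; mkdir -p pics
python3 - <<'E'
from bench import *
import cv2
for n in ["scene","top","wrist"]:
    c=capture(n); cv2.imwrite(f"pics/{n}0.png",c["pixels"][:,:,::-1]); print(n,c["fx"],c["fy"],c["cx"],c["cy"]); print(c["T"])
s=read_state(); print(s)
import bench; print([x for x in dir(bench) if x[0]!='_'])
E
```

```text
pics
scene 395.46717458390515 395.46717458390515 316.2930864395542 197.7260199903126
[[ 1.41941934e-02  7.44998184e-01 -6.66915460e-01  1.24023687e+00]
 [ 9.99772628e-01  4.02460429e-05  2.13234663e-02  2.05106929e-02]
 [ 1.59127844e-02 -6.67066491e-01 -7.44828221e-01  9.44382565e-01]
 [ 0.00000000e+00  0.00000000e+00  0.00000000e+00  1.00000000e+00]]
top 486.50394007126613 486.50394007126613 314.1677677374607 202.49899978021412
[[ 0.00607249 -0.99036497  0.13834868  0.25911719]
 [-0.99997286 -0.00543678  0.00497244  0.02852924]
 [-0.00417236 -0.13837512 -0.9903711   1.49974154]
 [ 0.          0.          0.          1.        ]]
wrist 328.43177994285287 328.43177994285287 316.979619276271 199.9356361937549
[[ 0.27413997 -0.93546364 -0.22305843  0.24243497]
 [-0.96168644 -0.26727657 -0.06101175 -0.6066451 ]
 [-0.00254402  0.23123802 -0.97289388  0.38456366]
 [ 0.          0.          0.          1.        ]]
{'time': 0.15, 'joints': array([-1.46711361e+00,  2.45633015e-01,  1.55869427e+00, -1.23227514e-05,
        1.33872234e+00, -1.74083926e-01]), 'qd': array([-0.000123  , -0.00234374, -0.00331813,  0.00087216, -0.00027368,
       -0.00097251]), 'effort': array([ 1.02646249e-03, -4.16264641e+01, -3.14981568e+01,  6.85458141e-02,
        3.16063478e-02, -8.78385595e-05]), 'eef_pos': array([ 0.17823305, -0.62491501,  0.40383285]), 'tool_rot': array([ 9.90370744e-01,  1.38438648e-01,  1.96463728e-05, -7.28244939e-04]), 'force': array([0.67716887, 0.23386422, 0.57200341]), 'moment': array([-0.0167744 ,  0.00783032,  0.01995195]), 'width': 0.09396401542079928}
['Unreachable', 'capture', 'finish_job', 'grasp_offset', 'read_state']
```

View pics/scene0.png

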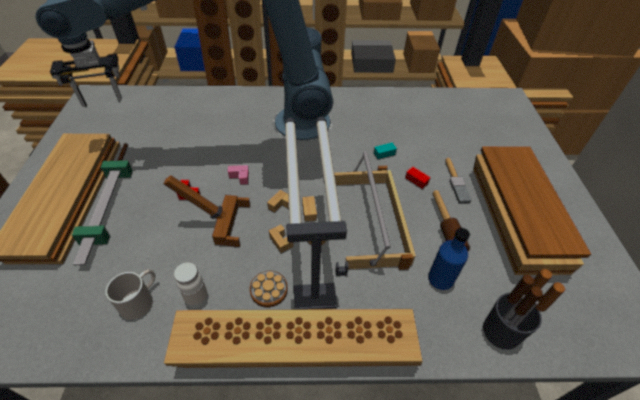

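View pics/top0.png

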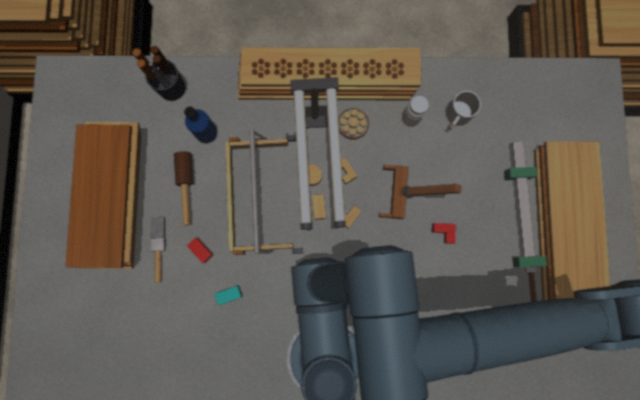

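View pics/wrist0.png

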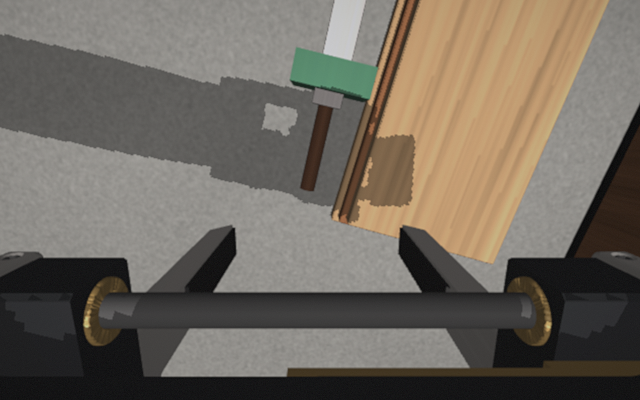

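```bash
cat > h.py <<'E'
import numpy as np,cv2
from bench import *
def ray(c,u,v):
    d=np.array([(u-c["cx"])/c["fx"],(v-c["cy"])/c["fy"],1.]); T=np.array(c["T"]); return T[:3,3],T[:3,:3]@d
def onz(c,u,v,z):
    o,d=ray(c,u,v); return o+d*(z-o[2])/d[2]
def proj(c,p):
    T=np.array(c["T"]); q=T[:3,:3].T@(np.array(p)-T[:3,3]); return c["fx"]*q[0]/q[2]+c["cx"],c["fy"]*q[1]/q[2]+c["cy"]
def save(n,img,box=None,k=1):
    if box: x0,y0,x1,y1=box; img=img[y0:y1,x0:x1]
    cv2.imwrite(n,cv2.resize(img,None,fx=k,fy=k,interpolation=cv2.INTER_CUBIC)[:,:,::-1])
E
python3 - <<'E'
from h import *
print(grasp_offset)
c=capture("top");save("pics/t1.png",c["pixels"],(215,70,475,260),3)
c=capture("scene");save("pics/s1.png",c["pixels"],(150,130,430,310),2.8)
E
```

```text
0.1804
```

View pics/t1.png

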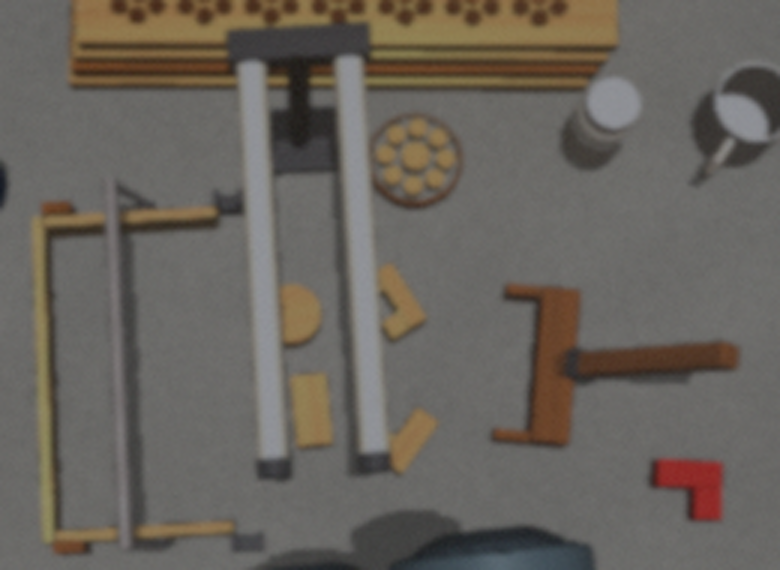

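View pics/s1.png

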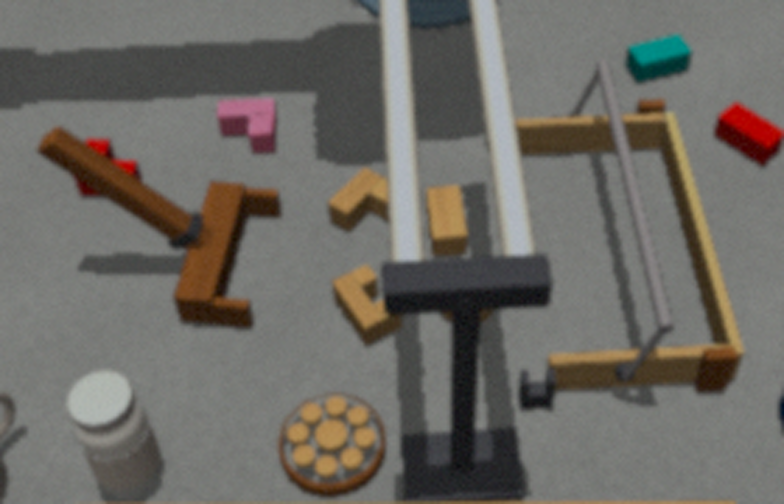

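Run:
```python
from h import *
c=capture("top")
def P(x,y,z): return onz(c,x/3+215-0.33,y/3+70-0.33,z)
pts={'wallN':(217,213,.05),'wallR':(233,527,.05),'backN':(42,222,.05),'backR':(48,540,.05),'catchN':(229,201,.046),'catchR':(248,541,.046),
'tube1end':(273,478,.280),'tube2end':(374,471,.280),'tube1far':(251,62,.28),'tube2far':(348,55,.28),
'plug':(290,314,.034),'block a':(292,376,.034),'b':(326,374,.034),'c':(332,443,.034),'d':(299,447,.034),
'ell bottomtip':(398,472,.034),'ell topright':(437,422,.034),'ell top':(414,408,.034),
'not top':(388,264,.034),'not right':(426,320,.034),'not bot':(390,340,.034),
'head TR':(580,290,.044),'head BR':(568,444,.044),'head BL':(531,440,.044),'head TL':(542,290,.044),'cheekT':(505,291,.036),'cheekB':(493,434,.036),'handle end':(728,354,.179),
'roundel':(417,158,.02),'glue':(614,103,.13),'redell BL':(655,487,.03),'redell R':(722,520,.03),'hinge?':(70,0,0)}
for k,(x,y,z) in pts.items(): print(k,P(x,y,z)[:2].round(3))
```

```text
wallN [0.652 0.12 ]
wallR [0.333 0.1  ]
backN [0.642 0.299]
backR [0.319 0.283]
catchN [0.666 0.108]
catchR [0.319 0.085]
tube1end [0.362 0.056]
tube2end [ 0.369 -0.029]
tube1far [0.726 0.078]
tube2far [ 0.732 -0.007]
plug [0.551 0.045]
block a [0.487 0.043]
b [0.489 0.008]
c [0.419 0.002]
d [0.414 0.035]
ell bottomtip [ 0.39  -0.065]
ell topright [ 0.441 -0.104]
ell top [ 0.455 -0.081]
not top [ 0.604 -0.055]
not right [ 0.546 -0.094]
not bot [ 0.525 -0.057]
head TR [ 0.575 -0.25 ]
head BR [ 0.418 -0.234]
head BL [ 0.422 -0.197]
head TL [ 0.575 -0.211]
cheekT [ 0.576 -0.175]
cheekB [ 0.429 -0.161]
handle end [ 0.487 -0.358]
roundel [ 0.721 -0.087]
glue [ 0.743 -0.27 ]
redell BL [ 0.376 -0.324]
redell R [ 0.344 -0.39 ]
hinge? [0.902 0.285]
```

Call:
send_rows:
  commands: "-1 37 -18 0 -0.12; -1 80 -39 0 -0.25; -1 125 -61 0 -0.39; -1 168 -82 0 -0.53; -1 210 -103 0 -0.67; -1 255 -124 0 -0.81; -1 298 -145 0 -0.95; -1 338 -165 0 -1.08; -1 371 -181 0 -1.192; -1 371 -181 0 -1.192"

```text
time: 1.3
eef_pos: [0.4877, -0.3464, 0.4047]
tool_rot: [0.74, 0.673, 0.0, -0.0]
force: [-0.3, -0.2, 0.6]
width: 0.0941
```

Run:
```python
from h import *
c=capture("wrist");save("pics/w2.png",c["pixels"])
c=capture("scene");save("pics/s2.png",c["pixels"],(100,0,420,240),2.4)
s=read_state(); print(s["time"],s["joints"].round(3),s["eef_pos"],s["tool_rot"].round(4))
from scipy.spatial.transform import Rotation as R
print(R.from_quat(s["tool_rot"]).as_matrix().round(4))
```

```text
1.4 [-0.812  0.125  1.695 -0.     1.321 -0.712] [ 0.48566888 -0.34888029  0.40456685] [ 7.417e-01  6.707e-01 -2.000e-04 -1.000e-04]
[[ 1.003e-01  9.950e-01 -4.000e-04]
 [ 9.950e-01 -1.003e-01 -2.000e-04]
 [-3.000e-04 -4.000e-04 -1.000e+00]]
```

View pics/w2.png

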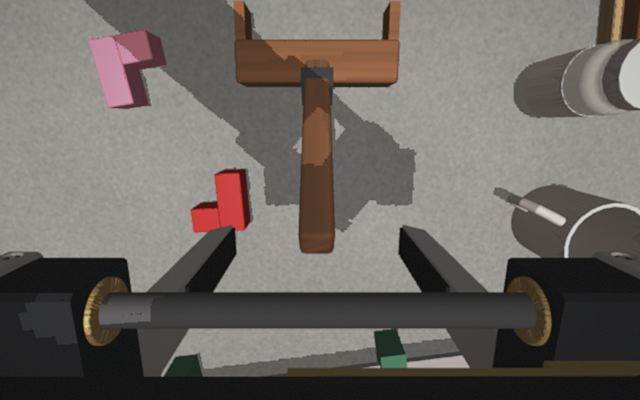

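View pics/s2.png

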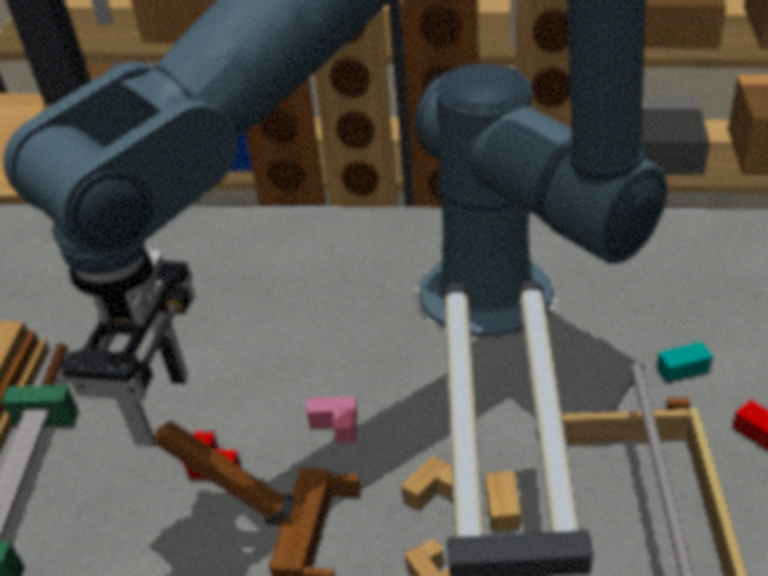

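Run:
```python
from h import *
c=capture("wrist")
print(onz(c,317,233,.188),onz(c,317,252,.17),onz(c,317,240,.179))
for u,v in((235,84),(400,84)): print(onz(c,u,v,.0))
for u,v in((236,41),(398,41)): print(onz(c,u,v,.044))
```

```text
[ 0.485487   -0.35067696  0.188     ] [ 0.48342471 -0.370796    0.17      ] [ 0.48466697 -0.35864465  0.179     ]
[ 0.40532767 -0.23239681  0.        ]
[ 0.58803173 -0.25087501  0.        ]
[ 0.42241859 -0.19957284  0.044     ]
[ 0.57690323 -0.21522945  0.044     ]
```

Call:
send_rows:
  commands: "-1 2 0 30 0; -1 2 0 57 0; -1 2 0 57 0; 1 2 0 57 0; 1 2 0 57 0; 1 2 0 57 0; 1 2 0 57 0; 1 2 0 57 0; 1 2 0 57 0; 1 2 0 57 0"

```text
time: 2.45
eef_pos: [0.4856, -0.3473, 0.3478]
tool_rot: [0.742, 0.671, 0.0, 0.0]
force: [0.7, -0.1, 0.6]
width: 0.0413
```

Run:
```python
from h import *
c=capture("wrist");save("pics/w3.png",c["pixels"])
c=capture("scene");save("pics/s3.png",c["pixels"],(100,60,420,300),2.4)
```

```text
(no output)
```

View pics/w3.png

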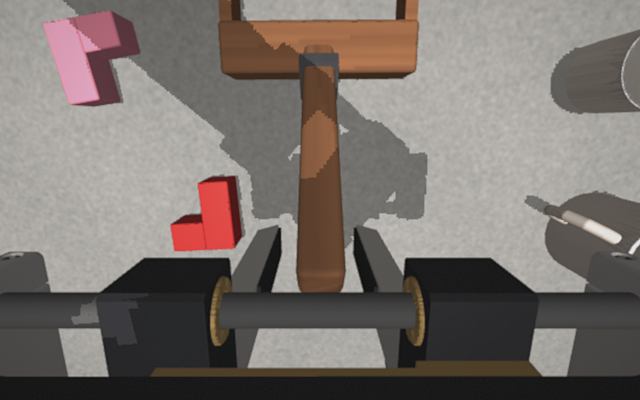

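View pics/s3.png

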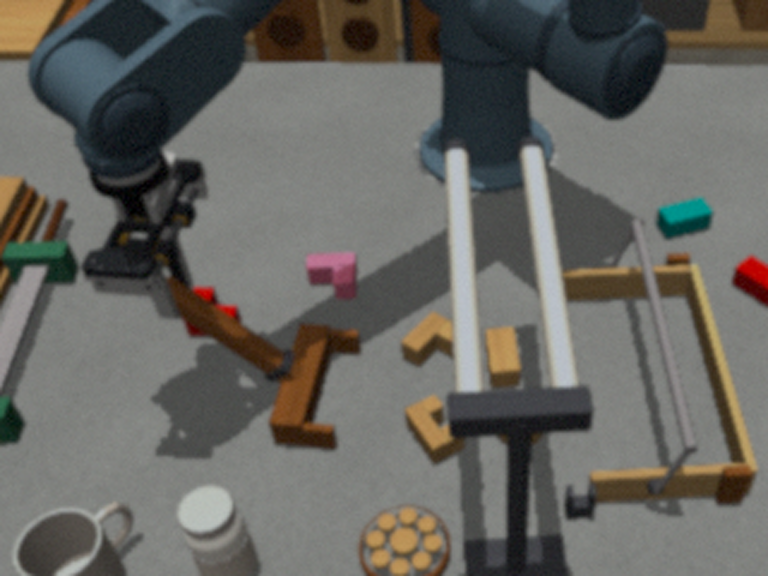

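Call:
send_rows:
  commands: "1 0 0 0 0; 1 0 0 0 0; 1 0 0 0 0; 1 0 0 0 0; 1 0 0 0 0; 1 0 0 0 0"

```text
time: 3.15
eef_pos: [0.4856, -0.3473, 0.3477]
tool_rot: [0.742, 0.67, 0.0, 0.0]
force: [1.0, -0.2, -1.2]
width: 0.024
```

Call:
send_rows:
  commands: "1 0 -4 0 -0.04; 1 0 -8 0 -0.08; 1 0 -13 0 -0.12; 1 0 -13 0 -0.162; 1 0 -13 0 -0.162"

```text
time: 3.65
eef_pos: [0.4725, -0.3458, 0.3475]
tool_rot: [0.685, 0.728, 0.0, -0.0]
force: [0.3, 0.6, -0.1]
width: 0.0239
```

Call:
send_rows:
  commands: "1 6 0 0 0; 1 18 0 0 0; 1 32 0 0 0; 1 46 0 0 0; 1 58 0 0 0; 1 70 0 0 0; 1 80 0 0 0; 1 90 0 0 0; 1 100 0 0 0; 1 100 0 0 0"

```text
time: 4.65
eef_pos: [0.4665, -0.2448, 0.3474]
tool_rot: [0.685, 0.729, 0.001, -0.001]
force: [0.8, -0.3, 0.1]
width: 0.0241
```

```bash
cat >> h.py <<'E'
O=np.array([.4925,.098,0]); a=np.deg2rad(93.53)
RB=np.array([[np.cos(a),-np.sin(a),0],[np.sin(a),np.cos(a),0],[0,0,1]])
def tb(p): return RB.T@(np.array(p)-O)
def tw(p): return RB@np.array(p)+O
def st():
    s=read_state(); from scipy.spatial.transform import Rotation as R
    M=R.from_quat(s["tool_rot"]).as_matrix()
    print(s["time"],"bay xyz",tb(s["eef_pos"]).round(4),"yaw-bay deg",np.rad2deg(np.arctan2(M[1,0],M[0,0])-a).round(2),"F",s["force"].round(1),"w",round(s["width"],4),"q",s["joints"].round(2),'Mz',M[:,2].round(3))
E
python3 - <<'E'
from h import *
st()
c=capture("top");save("pics/t4.png",c["pixels"],(215,70,475,260),3)
c=capture("scene");save("pics/s4.png",c["pixels"],(150,100,430,310),2.8)
E
```

```text
4.65 bay xyz [-0.3406  0.0471  0.3474] yaw-bay deg 0.0 F [ 0.8 -0.3  0.1] w 0.0241 q [-0.7   0.02  1.92  0.    1.21 -0.76] Mz [-0.     0.002 -1.   ]
```

View pics/t4.png

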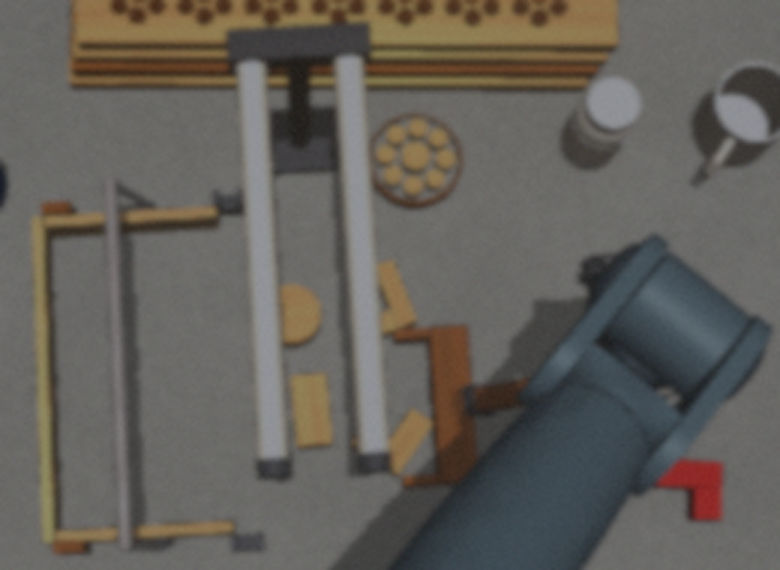

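View pics/s4.png

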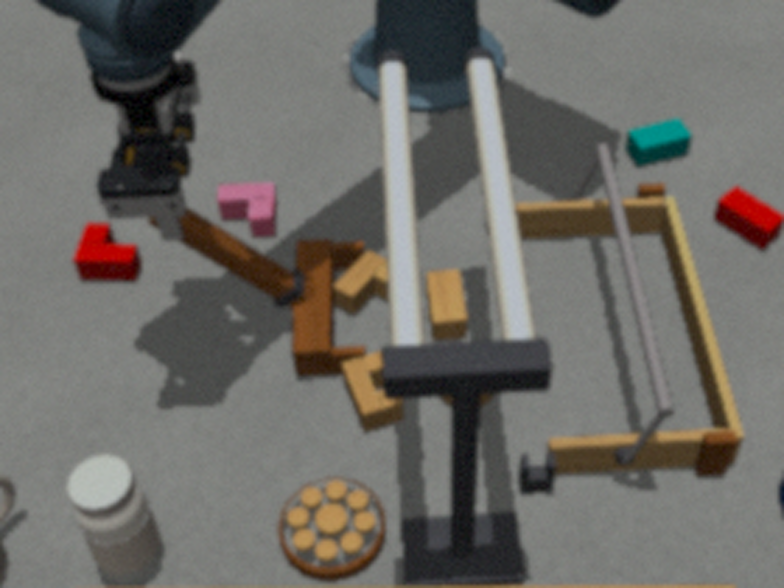

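Call:
send_rows:
  commands: "1 10 0 0 0; 1 20 0 0 0; 1 30 0 0 0; 1 40 0 0 0; 1 50 0 0 0; 1 60 0 0 0; 1 70 0 0 0; 1 80 0 0 0; 1 90 0 0 0; 1 100 0 0 0"

```text
time: 5.75
eef_pos: [0.4604, -0.1456, 0.3478]
tool_rot: [0.685, 0.728, -0.0, 0.0]
force: [-0.2, -4.5, 3.2]
width: 0.0238
```

Run:
```python
from h import *
st()
c=capture("scene");save("pics/s5.png",c["pixels"],(150,100,430,310),2.8)
c=capture("wrist");save("pics/w5.png",c["pixels"])
```

```text
5.75 bay xyz [-0.2411  0.047   0.3478] yaw-bay deg -0.03 F [-0.2 -4.5  3.2] w 0.0238 q [-0.54 -0.09  2.03 -0.    1.21 -0.6 ] Mz [ 0. -0. -1.]
```

View pics/s5.png

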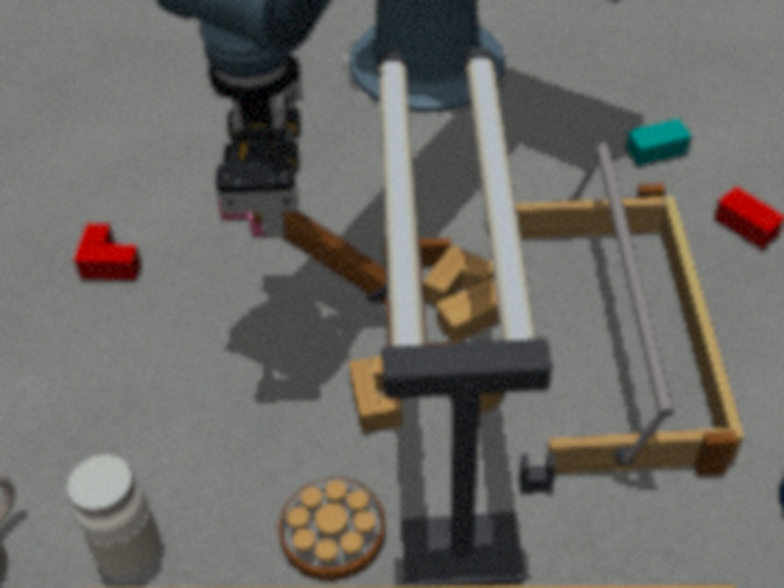

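View pics/w5.png

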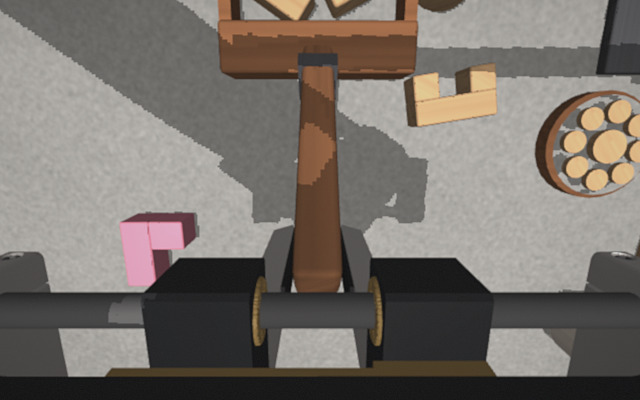

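Call:
send_rows:
  commands: "1 8 0 0 0; 1 16 0 0 0; 1 24 0 0 0; 1 32 0 0 0; 1 40 0 0 0; 1 48 0 0 0; 1 54 0 0 0; 1 60 0 0 0; 1 64 0 0 0; 1 64 0 0 0"

```text
time: 6.85
eef_pos: [0.4565, -0.0818, 0.3475]
tool_rot: [0.685, 0.728, 0.0, -0.0]
force: [1.0, -1.5, 3.0]
width: 0.0238
```

Run:
```python
from h import *
st()
c=capture("scene");save("pics/s6.png",c["pixels"],(210,100,430,270),3.5)
c=capture("wrist");save("pics/w6.png",c["pixels"])
```

```text
6.85 bay xyz [-0.1773  0.047   0.3475] yaw-bay deg -0.01 F [ 1.  -1.5  3. ] w 0.0238 q [-0.42 -0.14  2.07  0.    1.21 -0.48] Mz [-0.     0.001 -1.   ]
```

View pics/s6.png

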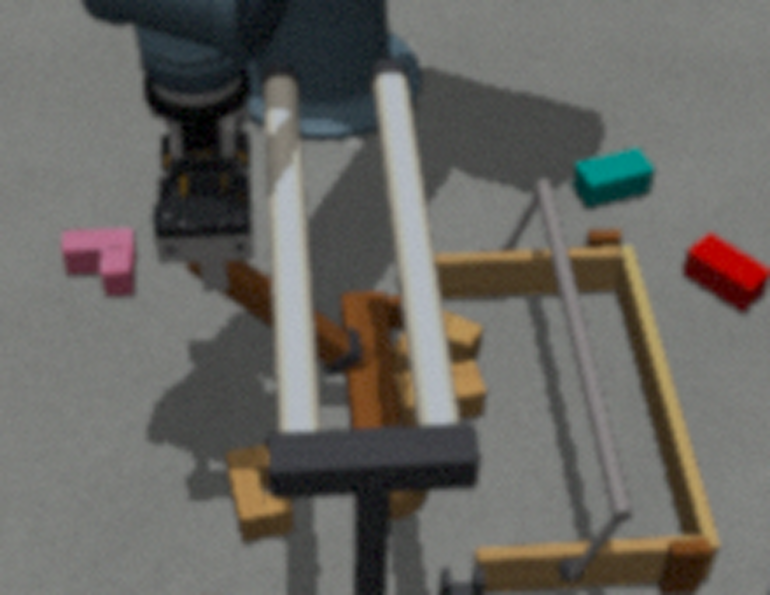

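View pics/w6.png

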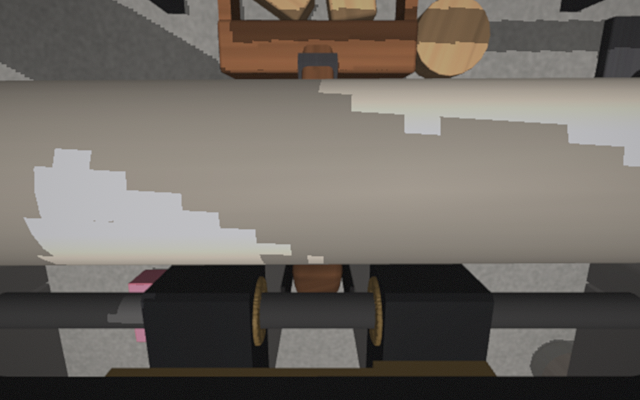

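Run:
```python
from h import *
c=capture("wrist")
T=np.array(c["T"])
# tangent to cylinder radius 13 at z=.28
for u,v,sg in((317,264,1),(317,79,-1)):
    o,d=ray(c,u,v)
    ob=tb(o); db=RB.T@d
    n=np.array([db[2],-db[0]])/np.hypot(db[0],db[2])  # normal in xz
    if n[0]<0:n=-n
    # line: n.(p-o)=0 ; centre = x with n.(c-o)=+-13
    z=.28; x=ob[0]+(sg*.013-n[1]*(z-ob[2]))/n[0]; print(x)
for n,z in(("plug",.034),): print(tb(onz(c,453,36,z)))
for uv in((220,79),(416,79)): print(tb(onz(c,*uv,0)))
```

```text
-0.11867521951052244
-0.11829509979066871
[-0.04148519 -0.06506314  0.034     ]
[-0.07058442  0.1387772   0.        ]
[-0.07076617 -0.04651401  0.        ]
```

Call:
send_rows:
  commands: "1 -12 0 0 0; 1 -35 0 0 0; 1 -60 0 0 0; 1 -85 0 0 0; 1 -110 0 0 0; 1 -135 0 0 0; 1 -160 0 0 0; 1 -185 0 0 0; 1 -205 0 0 0; 1 -215 0 0 0"

```text
time: 8.0
eef_pos: [0.4693, -0.2986, 0.3468]
tool_rot: [0.686, 0.728, 0.0, -0.001]
force: [-0.3, 1.7, 0.3]
width: 0.0237
```

Run:
```python
from h import *
st()
c=capture("top");save("pics/t7.png",c["pixels"],(215,70,475,260),3)
c=capture("scene");save("pics/s7.png",c["pixels"],(210,100,430,270),3.5)
c=capture("wrist");save("pics/w7.png",c["pixels"])
```

```text
8.0 bay xyz [-0.3944  0.0476  0.3468] yaw-bay deg -0.13 F [-0.3  1.7  0.3] w 0.0237 q [-0.77  0.09  1.85  0.    1.21 -0.83] Mz [-0.001  0.002 -1.   ]
```

View pics/t7.png

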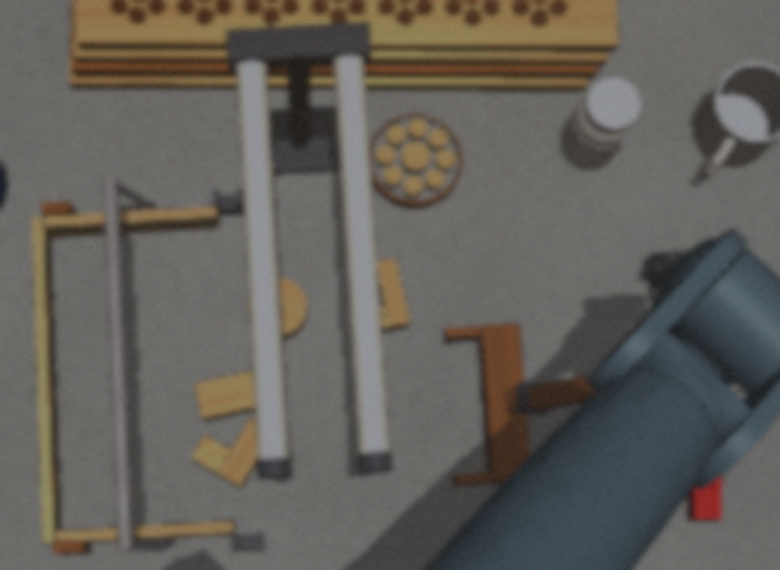

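View pics/s7.png

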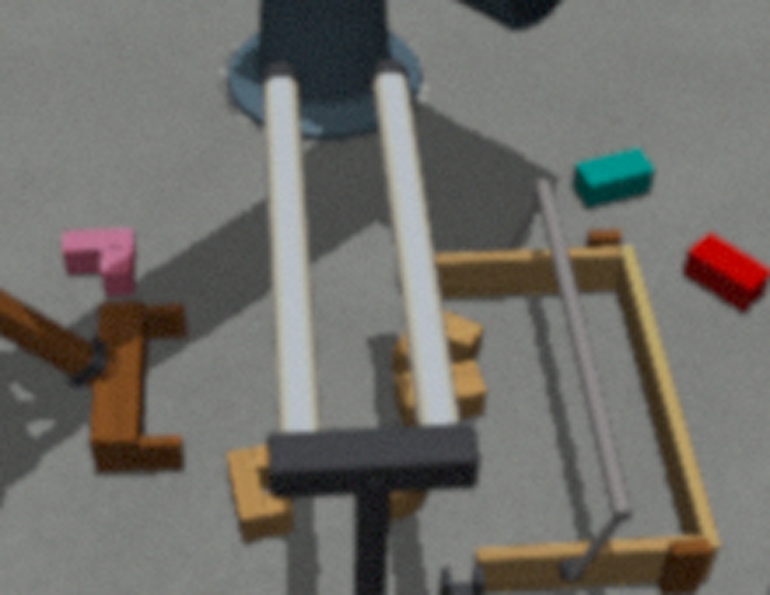

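View pics/w7.png

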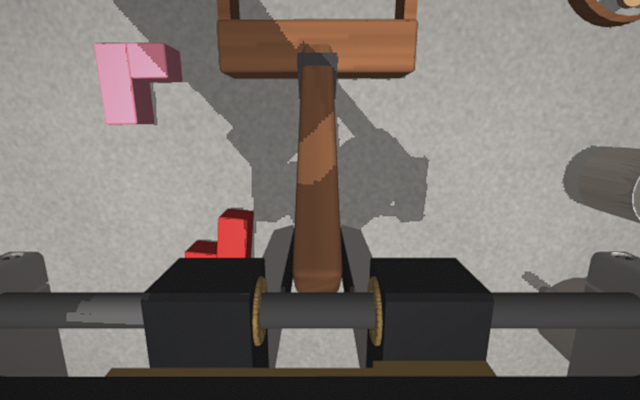

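Run:
```python
from h import *
c=capture("top")
def P(x,y,z): return tb(onz(c,x/3+215-0.33,y/3+70-0.33,z))[:2].round(3)
for n,x,y in [("block",196,383),("block",201,419),("b",252,374),("b",256,408),("ell",205,437),("ell",193,457),("ell",240,486),("ell",250,425),("plug r",308,307),("plug top",281,278),("plug bot",281,337),("not",396,259),("not",411,325),("not",387,329),("not",380,262)]: print(n,P(x,y,.034))
```

```text
block [0.043 0.011]
block [0.039 0.048]
b [-0.014  0.005]
b [-0.017  0.04 ]
ell [0.036 0.066]
ell [0.049 0.086]
ell [0.003 0.118]
ell [-0.01   0.057]
plug r [-0.075 -0.061]
plug top [-0.049 -0.093]
plug bot [-0.046 -0.032]
not [-0.168 -0.106]
not [-0.179 -0.037]
not [-0.154 -0.034]
not [-0.152 -0.104]
```

Call:
send_rows:
  commands: "1 0 8 0 0.002; 1 0 28 0 0.002; 1 0 50 0 0.002; 1 0 72 0 0.002; 1 0 90 0 0.002; 1 0 98 0 0.002; 1 0 98 0 0.002; 1 10 98 0 0.002; 1 20 98 0 0.002; 1 30 98 0 0.002"

```text
time: 9.2
eef_pos: [0.565, -0.2602, 0.3475]
tool_rot: [0.686, 0.728, -0.0, -0.0]
force: [-0.8, -0.3, -2.8]
width: 0.0235
```

Call:
send_rows:
  commands: "1 10 0 0 0; 1 20 0 0 0; 1 30 0 0 0; 1 40 0 0 0; 1 50 0 0 0; 1 60 0 0 0; 1 70 0 0 0; 1 80 0 0 0; 1 90 0 0 0; 1 100 0 0 0"

```text
time: 10.2
eef_pos: [0.5597, -0.1605, 0.3477]
tool_rot: [0.686, 0.728, -0.0, -0.0]
force: [0.1, -1.8, -2.4]
width: 0.0238
```

Run:
```python
from h import *
st()
c=capture("scene");save("pics/s8.png",c["pixels"],(210,100,430,270),3.5)
c=capture("wrist");save("pics/w8.png",c["pixels"])
```

```text
10.2 bay xyz [-0.2621 -0.0512  0.3477] yaw-bay deg -0.15 F [ 0.1 -1.8 -2.4] w 0.0238 q [-0.47  0.15  1.78 -0.    1.21 -0.53] Mz [-0. -0. -1.]
```

View pics/s8.png

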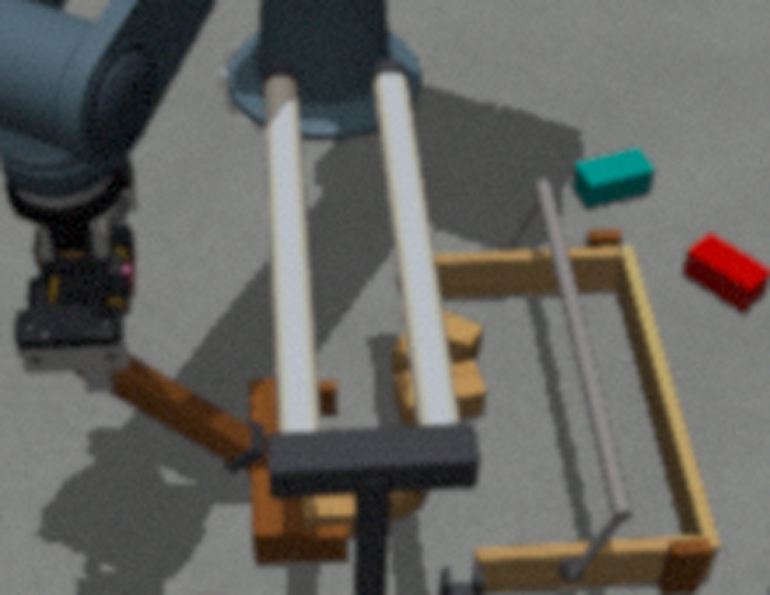

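View pics/w8.png

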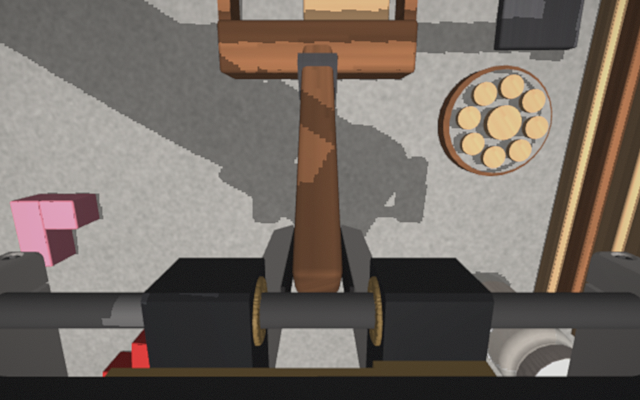

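Call:
send_rows:
  commands: "1 9 0 0 0; 1 18 0 0 0; 1 27 0 0 0; 1 36 0 0 0; 1 45 0 0 0; 1 54 0 0 0; 1 63 0 0 0; 1 72 0 0 0; 1 80 0 0 0; 1 86 0 0 0"

```text
time: 11.3
eef_pos: [0.5547, -0.0748, 0.3477]
tool_rot: [0.686, 0.728, -0.0, 0.0]
force: [-0.3, -3.9, 0.4]
width: 0.0238
```

Run:
```python
from h import *
st()
c=capture("scene");save("pics/s9.png",c["pixels"],(210,100,430,270),3.5)
```

```text
11.3 bay xyz [-0.1763 -0.0514  0.3477] yaw-bay deg -0.13 F [-0.3 -3.9  0.4] w 0.0238 q [-0.34  0.09  1.84 -0.    1.21 -0.4 ] Mz [ 0. -0. -1.]
```

Call:
send_rows:
  commands: "1 -12 0 0 0; 1 -32 0 0 0; 1 -52 0 0 0; 1 -72 0 0 0; 1 -85 0 0 0; 1 -95 0 0 0; 1 -100 0 0 0"

```text
time: 12.05
eef_pos: [0.5605, -0.1762, 0.3474]
tool_rot: [0.686, 0.727, 0.0, -0.0]
force: [0.3, 1.4, -2.8]
width: 0.0239
```

Run:
```python
from h import *
st()
c=capture("top");save("pics/t10.png",c["pixels"],(215,70,475,260),3)
c=capture("scene");save("pics/s10.png",c["pixels"],(210,100,430,270),3.5)
```

```text
12.05 bay xyz [-0.2779 -0.051   0.3474] yaw-bay deg -0.21 F [ 0.3  1.4 -2.8] w 0.0239 q [-0.5   0.16  1.77  0.    1.22 -0.56] Mz [-0.     0.001 -1.   ]
```

View pics/t10.png

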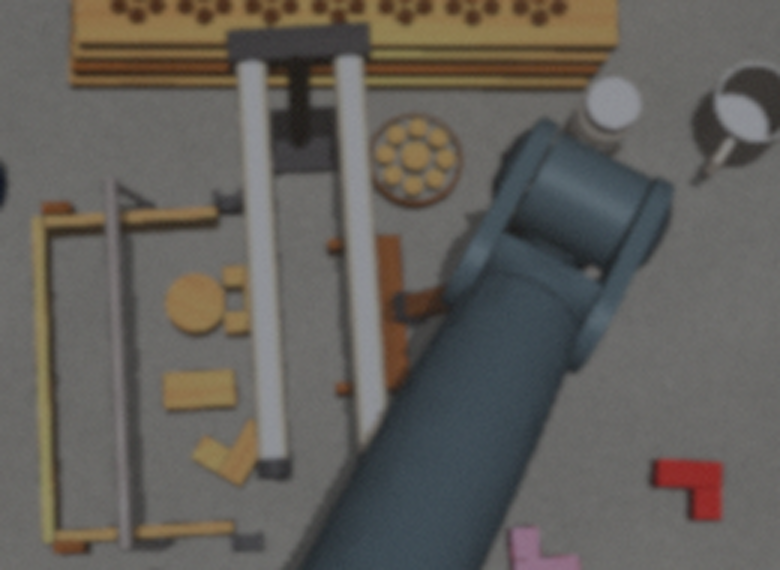

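View pics/s10.png

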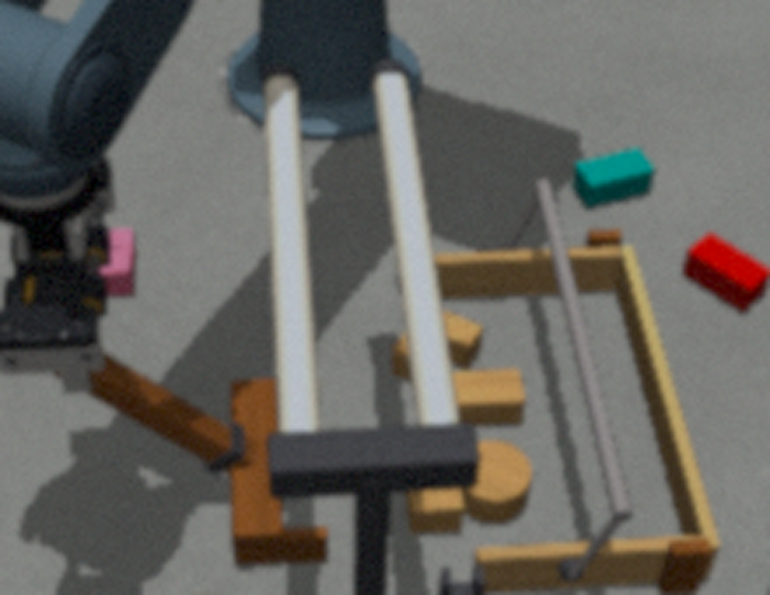

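Run:
```python
from h import *
c=capture("top")
def P(x,y,z): return tb(onz(c,x/3+215-0.33,y/3+70-0.33,z))[:2].round(3)
for n,x,y in [("not",225,265),("not",226,335),("n",247,299),("plug",195,303),("block",199,390),("ell",205,437),("ell",193,457),("ell",240,486),("ell",250,425),("ell",259,453)]: print(n,P(x,y,.034))
```

```text
not [ 0.007 -0.11 ]
not [ 0.01  -0.037]
n [-0.013 -0.073]
plug [ 0.04  -0.072]
block [0.04  0.018]
ell [0.036 0.066]
ell [0.049 0.086]
ell [0.003 0.118]
ell [-0.01   0.057]
ell [-0.017  0.086]
```

Call:
send_rows:
  commands: "1 0 -8 0 0.003; 1 0 -25 0 0.003; 1 0 -42 0 0.003; 1 0 -55 0 0.003; 1 0 -55 0 0.003; 1 10 -55 0 0.003; 1 22 -55 0 0.003; 1 34 -55 0 0.003; 1 44 -55 0 0.003; 1 52 -55 0 0.003"

```text
time: 13.2
eef_pos: [0.5028, -0.1254, 0.3477]
tool_rot: [0.687, 0.727, -0.0, 0.0]
force: [-0.4, -1.5, -1.5]
width: 0.0239
```

Call:
send_rows:
  commands: "1 7 0 0 0; 1 14 0 0 0; 1 21 0 0 0; 1 28 0 0 0; 1 35 0 0 0; 1 41 0 0 0; 1 46 0 0 0; 1 50 0 0 0; 1 50 0 0 0"

```text
time: 14.1
eef_pos: [0.4998, -0.0761, 0.3476]
tool_rot: [0.687, 0.727, 0.0, -0.0]
force: [-0.4, -0.8, -0.7]
width: 0.0237
```

Run:
```python
from h import *
st()
c=capture("top");save("pics/t11.png",c["pixels"],(215,70,475,260),3)
c=capture("scene");save("pics/s11.png",c["pixels"],(210,100,430,270),3.5)
```

```text
14.1 bay xyz [-0.1743  0.0034  0.3476] yaw-bay deg -0.31 F [-0.4 -0.8 -0.7] w 0.0237 q [-0.38 -0.04  1.97  0.    1.21 -0.43] Mz [ 0.     0.001 -1.   ]
```

View pics/t11.png

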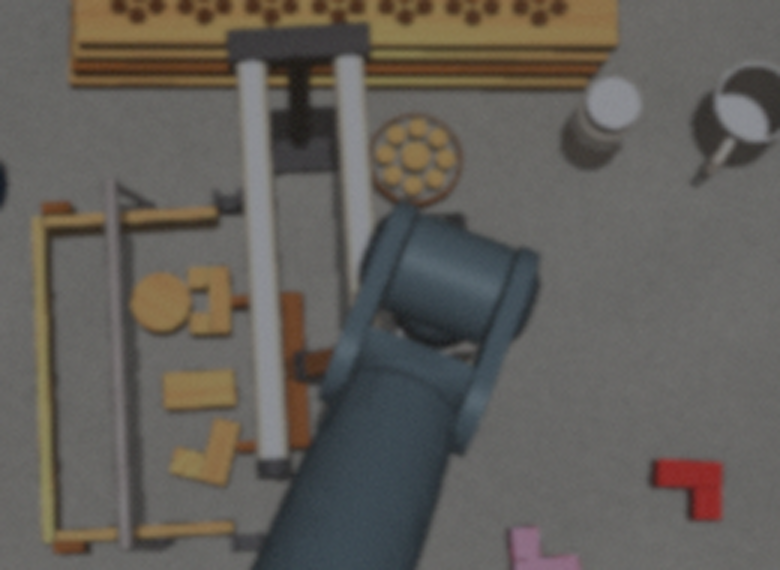

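View pics/s11.png

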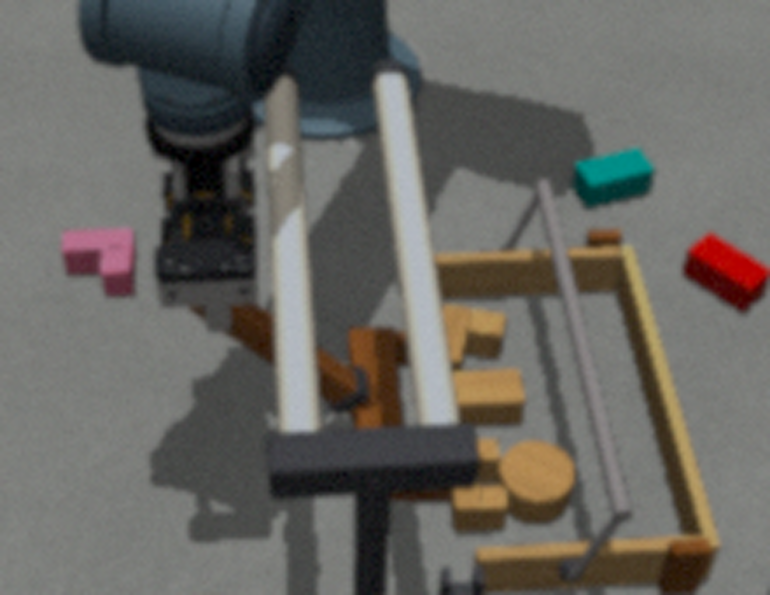

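Call:
send_rows:
  commands: "1 -12 0 0 0; 1 -35 0 0 0; 1 -60 0 0 0; 1 -85 0 0 0; 1 -110 0 0 0; 1 -135 0 0 0; 1 -155 0 0 0; 1 -170 0 0 0; 1 -180 0 0 0; 1 -180 0 0 0"

```text
time: 15.2
eef_pos: [0.5099, -0.2577, 0.3478]
tool_rot: [0.687, 0.726, -0.001, 0.001]
force: [-0.8, -0.8, -0.9]
width: 0.0241
```

Call:
send_rows:
  commands: "-1 0 0 0 0; -1 0 0 0 0; -1 0 0 0 0; -1 0 0 0 0; -1 0 0 0 0; -1 0 0 0 0; -1 0 0 0 0; -1 0 0 -30 0; -1 0 0 -70 0; -1 0 0 -110 0"

```text
time: 16.2
eef_pos: [0.5097, -0.2563, 0.4584]
tool_rot: [0.687, 0.727, -0.0, -0.001]
force: [-0.4, -0.2, -0.2]
width: 0.0935
```

Run:
```python
from h import *
st()
c=capture("top");save("pics/t12.png",c["pixels"],(215,70,475,260),3)
c=capture("scene");save("pics/s12.png",c["pixels"],(150,80,430,290),2.8)
save("pics/s12b.png",c["pixels"],(300,110,430,280),4.5)
```

```text
16.2 bay xyz [-0.3547  0.0046  0.4584] yaw-bay deg -0.32 F [-0.4 -0.2 -0.2] w 0.0935 q [-0.66  0.02  1.71 -0.    1.42 -0.72] Mz [-0.001  0.001 -1.   ]
```

View pics/t12.png

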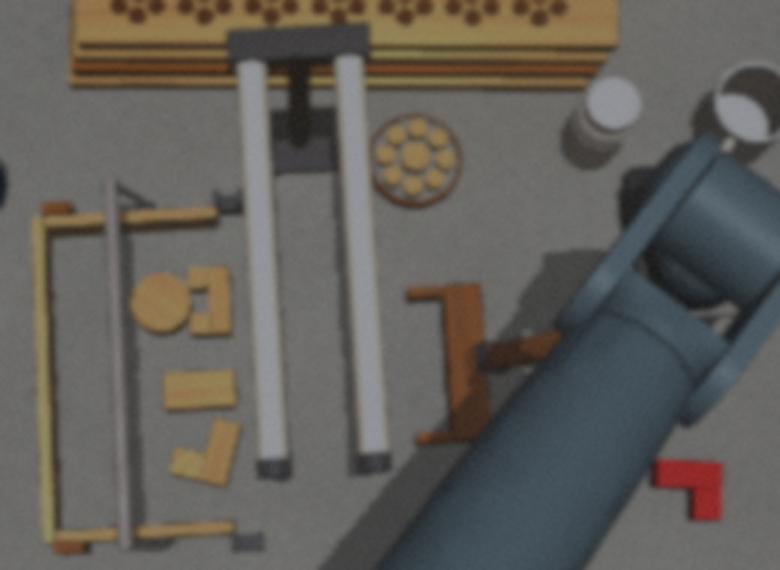

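View pics/s12.png

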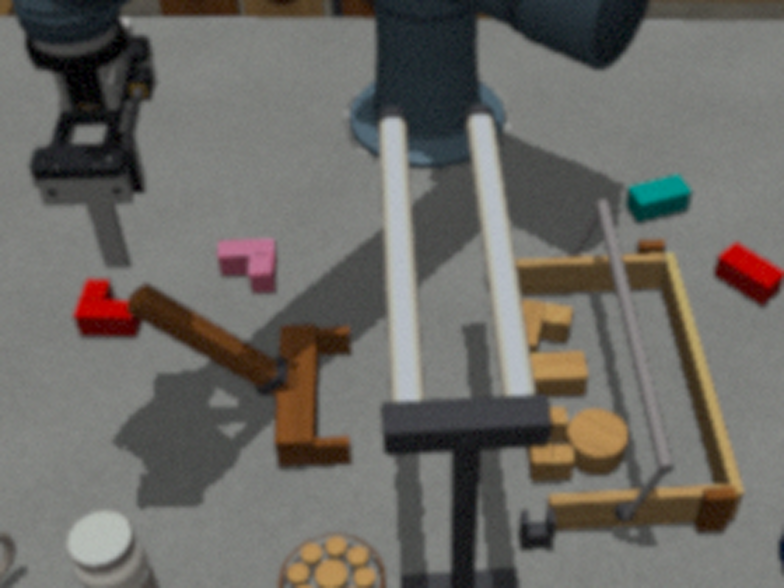

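View pics/s12b.png

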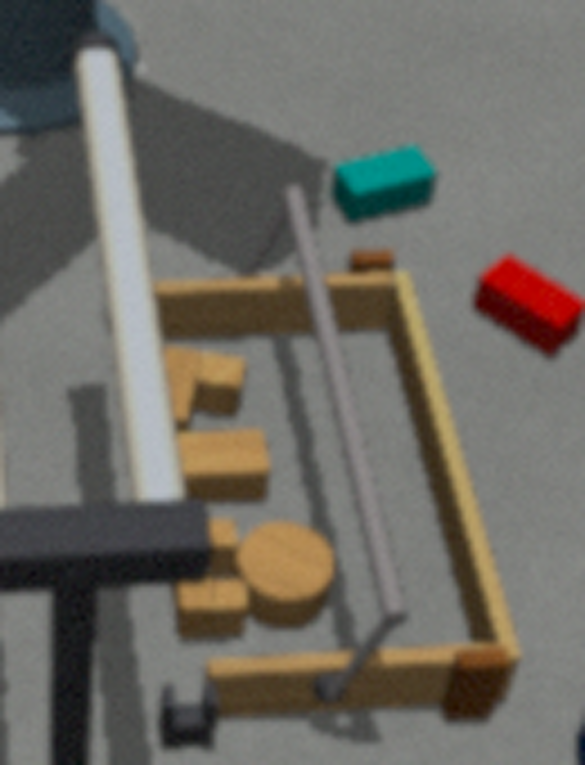

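Run:
```python
from h import *
c=capture("top")
im=c["pixels"]; hsv=cv2.cvtColor(np.ascontiguousarray(im),cv2.COLOR_RGB2HSV)
m=((hsv[:,:,0]>8)&(hsv[:,:,0]<28)&(hsv[:,:,1]>90)&(hsv[:,:,2]>90)).astype(np.uint8)
n,l,s,ce=cv2.connectedComponentsWithStats(m)
for i in range(1,n):
    if s[i,4]>60 and 260<ce[i][0]<300 and 150<ce[i][1]<240:
        cn,_=cv2.findContours((l==i).astype(np.uint8),cv2.RETR_EXTERNAL,cv2.CHAIN_APPROX_NONE)
        p=np.array([tb(onz(c,q[0][0],q[0][1],.034))[:2] for q in cn[0]])
        print(s[i],p.min(0).round(4),p.max(0).round(4),((p.min(0)+p.max(0))/2).round(4))
# bar ends
def P(x,y,z): return tb(onz(c,x/3+215-0.33,y/3+70-0.33,z)).round(3)
for z in(.11,.12):print(P(112,180,z),P(126,545,z),'catchR',P(233,541,.046),P(263,541,.046),P(248,533,.046),P(248,549,.046),'N',P(217,200,.046),P(242,200,.046),P(229,192,.046),P(229,212,.046))
```

```text
[259 159  33  23 548] [ 0.0041 -0.1078] [ 0.1039 -0.0393] [ 0.054  -0.0735]
[270 194  24  13 273] [ 0.0037 -0.0004] [0.0743 0.0364] [0.039 0.018]
[273 210  22  22 259] [0.0025 0.0507] [0.0681 0.1149] [0.0353 0.0828]
[ 0.111 -0.184  0.11 ] [0.111 0.174 0.11 ] catchR [0.013 0.173 0.046] [-0.017  0.175  0.046] [-0.003  0.166  0.046] [-0.002  0.182  0.046] N [ 0.012 -0.176  0.046] [-0.014 -0.174  0.046] [-0.001 -0.184  0.046] [ 0.    -0.162  0.046]
[ 0.11  -0.181  0.12 ] [0.11  0.174 0.12 ] catchR [0.013 0.173 0.046] [-0.017  0.175  0.046] [-0.003  0.166  0.046] [-0.002  0.182  0.046] N [ 0.012 -0.176  0.046] [-0.014 -0.174  0.046] [-0.001 -0.184  0.046] [ 0.    -0.162  0.046]
```

Call:
send_rows:
  commands: "1 0 0 -40 0; 1 0 0 -80 0; 1 0 0 -85 0; 1 40 15 -85 0; 1 85 32 -85 0; 1 130 49 -85 0; 1 175 66 -85 0; 1 220 83 -85 0; 1 265 100 -85 0; 1 310 117 -85 0"

```text
time: 17.35
eef_pos: [0.6096, 0.0616, 0.54]
tool_rot: [0.687, 0.727, -0.001, -0.001]
force: [1.0, 0.6, -0.5]
width: 0.0174
```

Call:
send_rows:
  commands: "1 45 17 0 0; 1 90 34 0 0; 1 135 51 0 0; 1 185 69 0 0; 1 185 69 0 0; 1 185 69 0 0"

```text
time: 17.95
eef_pos: [0.6681, 0.2493, 0.5394]
tool_rot: [0.686, 0.727, -0.002, -0.001]
force: [-0.1, -0.5, -0.4]
width: 0.0006
```

Run:
```python
from h import *
st()
c=capture("wrist");save("pics/w13.png",c["pixels"])
c=capture("scene");save("pics/s13.png",c["pixels"],(210,40,450,280),2.5)
```

```text
17.95 bay xyz [ 0.1402 -0.1846  0.5394] yaw-bay deg -0.21 F [-0.1 -0.5 -0.4] w 0.0006 q [ 0.2   0.33  1.22 -0.    1.6   0.14] Mz [-0.004 -0.001 -1.   ]
```

View pics/w13.png

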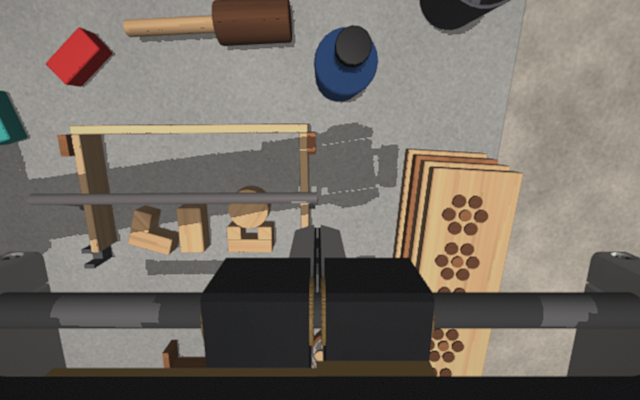

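View pics/s13.png

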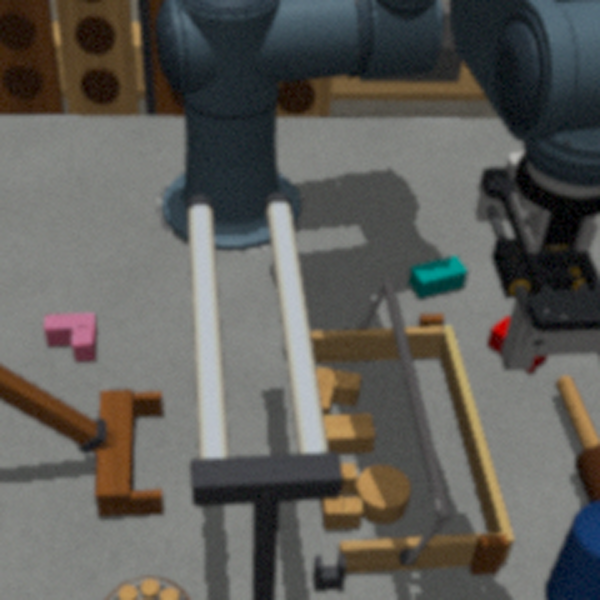

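Run:
```python
from h import *
c=capture("wrist");save("pics/w14.png",c["pixels"],(270,110,370,260),5)
print(tb(onz(c,318,198,.117)),tb(onz(c,29,199,.117)))
# flask, mallet
print('flask',tb(onz(c,345,75,.1)),'wall outer',tb(onz(c,312,215,.05)))
```

```text
[ 0.11113993 -0.18433389  0.117     ] [0.11196229 0.1828386  0.117     ]
flask [ 0.25989079 -0.21789912  0.1       ] wall outer [ 0.06968795 -0.17509665  0.05      ]
```

View pics/w14.png

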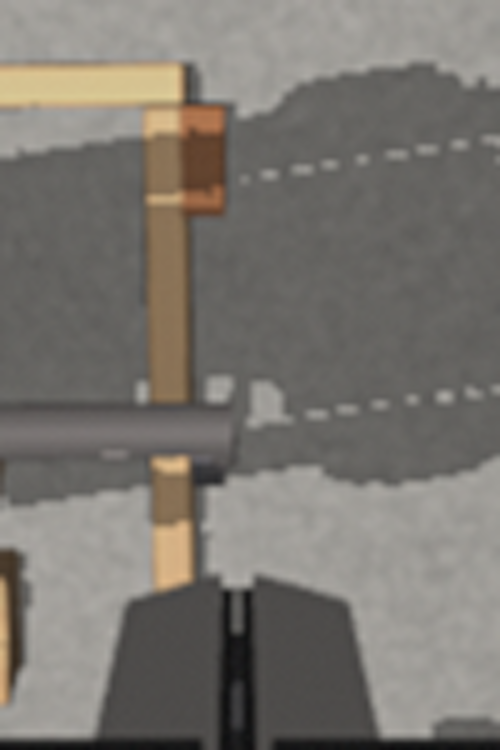

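Call:
send_rows:
  commands: "1 0 0 50 0; 1 0 0 100 0; 1 0 0 150 0; 1 0 0 200 0; 1 0 0 240 0; 1 0 0 255 0; 1 0 0 255 0; 1 -6 0 255 0; 1 -12 0 255 0"

```text
time: 19.0
eef_pos: [0.6697, 0.2362, 0.2918]
tool_rot: [0.687, 0.726, 0.003, 0.001]
force: [0.0, 3.9, 2.4]
width: 0.0003
```

Run:
```python
from h import *
st()
c=capture("wrist");save("pics/w15.png",c["pixels"])
c=capture("scene");save("pics/s15.png",c["pixels"],(250,80,450,280),3)
```

```text
19.0 bay xyz [ 0.127  -0.1854  0.2918] yaw-bay deg -0.34 F [0.  3.9 2.4] w 0.0003 q [0.18 0.49 1.46 0.   1.19 0.12] Mz [ 0.006  0.003 -1.   ]
```

View pics/w15.png

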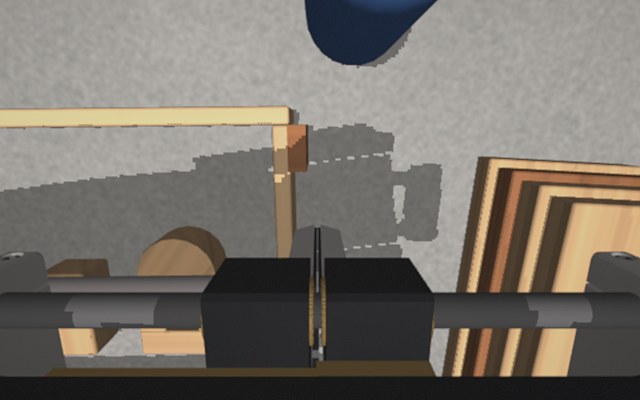

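View pics/s15.png

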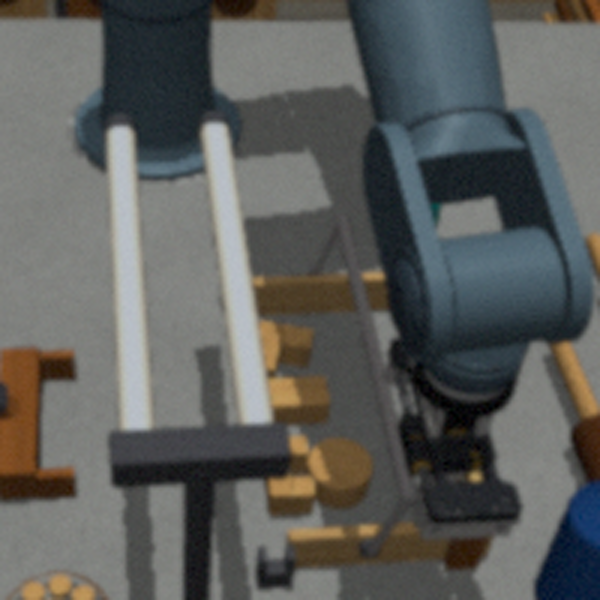

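Run:
```python
from h import *
c=capture("scene"); p=np.array(read_state()["eef_pos"])
az=np.arctan2(p[1],p[0]); n=np.array([np.sin(az),-np.cos(az),0])
for w in(-.07,-.06,.06,.07):
  for h in(0,.03,.06,.09,.12,.15):
    u,v=proj(c,p+n*(-w)+[0,0,h]); print(w,h,((u-250)*3).round(),((v-80)*3).round(), end=' | ')
  print()
```

```text
-0.07 0 381.0 392.0 | -0.07 0.03 386.0 365.0 | -0.07 0.06 392.0 336.0 | -0.07 0.09 398.0 305.0 | -0.07 0.12 405.0 273.0 | -0.07 0.15 412.0 239.0 | 
-0.06 0 393.0 389.0 | -0.06 0.03 399.0 361.0 | -0.06 0.06 405.0 332.0 | -0.06 0.09 412.0 302.0 | -0.06 0.12 419.0 269.0 | -0.06 0.15 426.0 235.0 | 
0.06 0 537.0 348.0 | 0.06 0.03 547.0 320.0 | 0.06 0.06 557.0 291.0 | 0.06 0.09 567.0 261.0 | 0.06 0.12 578.0 228.0 | 0.06 0.15 590.0 194.0 | 
0.07 0 549.0 345.0 | 0.07 0.03 559.0 317.0 | 0.07 0.06 569.0 288.0 | 0.07 0.09 580.0 257.0 | 0.07 0.12 591.0 225.0 | 0.07 0.15 603.0 191.0 |
```

Call:
send_rows:
  commands: "1 -9 0 0 0; 1 -18 0 0 0; 1 -27 0 0 0; 1 -36 0 0 0; 1 -45 0 0 0; 1 -54 0 0 0; 1 -62 0 0 0; 1 -69 0 0 0; 1 -73 0 0 0; 1 -73 0 0 0"

```text
time: 20.15
eef_pos: [0.6728, 0.1625, 0.2878]
tool_rot: [0.687, 0.726, -0.0, 0.0]
force: [-1.0, -0.7, -0.2]
width: 0.0008
```

Run:
```python
from h import *
st()
c=capture("wrist");save("pics/w16.png",c["pixels"])
c=capture("scene");save("pics/s16.png",c["pixels"],(250,80,450,280),3)
```

```text
20.15 bay xyz [ 0.0532 -0.184   0.2878] yaw-bay deg -0.35 F [-1.  -0.7 -0.2] w 0.0008 q [ 0.07  0.46  1.51 -0.    1.17  0.02] Mz [ 0.    -0.001 -1.   ]
```

View pics/s16.png

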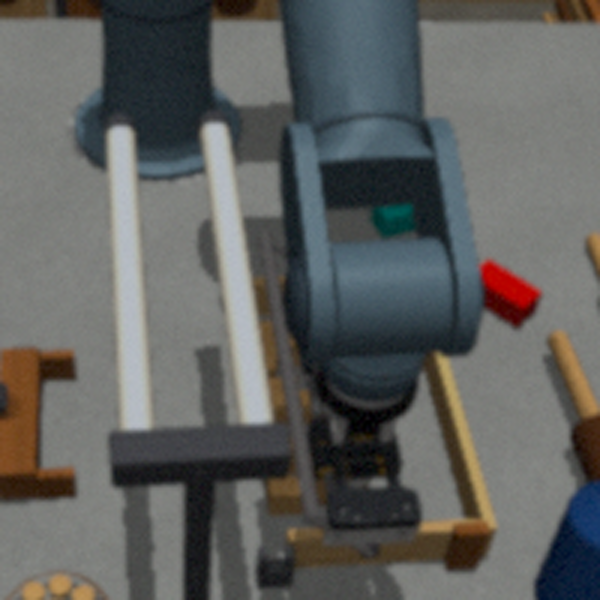

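Call:
send_rows:
  commands: "1 1 0 -25 0; 1 1 0 -50 0; 1 1 0 -50 0; 1 1 0 -40 0; 1 1 0 -30 0; 1 1 0 -22 0; 1 1 0 -14 0; 1 1 0 -6 0; 1 1 0 2 0; 1 1 0 10 0"

```text
time: 21.25
eef_pos: [0.6729, 0.1644, 0.2774]
tool_rot: [0.687, 0.727, 0.0, 0.0]
force: [0.9, -0.0, 1.8]
width: 0.0007
```

Run:
```python
from h import *
st()
c=capture("wrist");save("pics/w17.png",c["pixels"])
c=capture("scene");save("pics/s17.png",c["pixels"],(250,80,450,280),3)
```

```text
21.25 bay xyz [ 0.0552 -0.1841  0.2774] yaw-bay deg -0.32 F [ 0.9 -0.   1.8] w 0.0007 q [0.08 0.47 1.52 0.   1.15 0.02] Mz [ 0.001  0.    -1.   ]
```

View pics/s17.png

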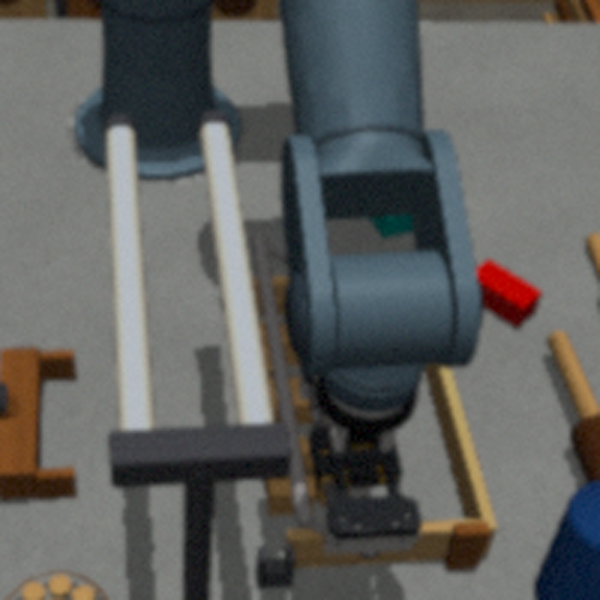

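View pics/w17.png

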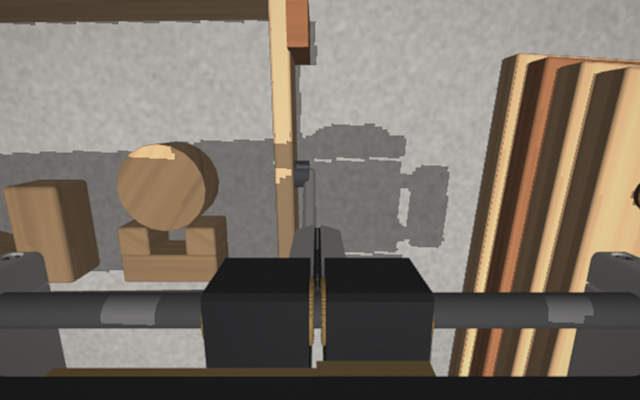

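Call:
send_rows:
  commands: "1 0 0 4 0; 1 0 0 8 0; 1 0 0 12 0; 1 0 0 16 0; 1 0 0 20 0; 1 0 0 24 0; 1 0 0 28 0; 1 0 0 31 0; 1 0 0 31 0"

```text
time: 22.25
eef_pos: [0.6723, 0.1643, 0.2457]
tool_rot: [0.687, 0.727, -0.0, -0.001]
force: [-0.0, -0.8, -0.4]
width: 0.0003
```

Run:
```python
from h import *
st()
c=capture("wrist");save("pics/w18.png",c["pixels"])
c=capture("scene");save("pics/s18.png",c["pixels"],(300,110,430,280),4.5)
```

```text
22.25 bay xyz [ 0.0551 -0.1836  0.2457] yaw-bay deg -0.33 F [-0.  -0.8 -0.4] w 0.0003 q [0.08 0.51 1.53 0.   1.11 0.02] Mz [-0.001  0.    -1.   ]
```

View pics/s18.png

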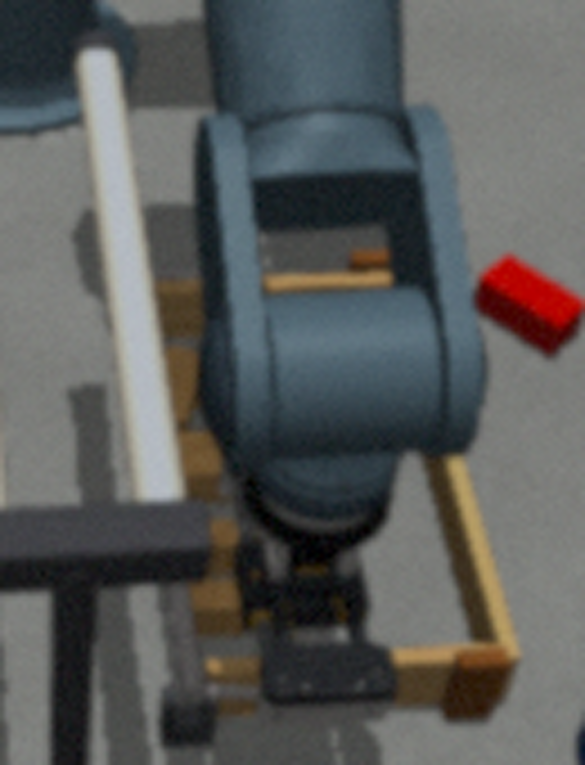

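View pics/w18.png

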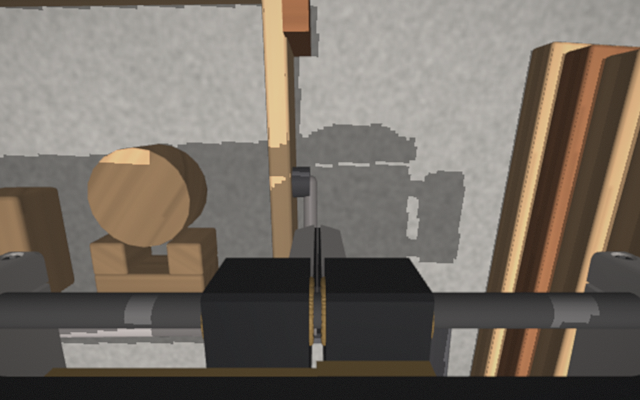

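Call:
send_rows:
  commands: "1 0 0 2 0; 1 0 0 4 0; 1 0 0 5 0; 1 0 0 6 0; 1 0 0 6 0"

```text
time: 22.85
eef_pos: [0.6727, 0.1643, 0.2409]
tool_rot: [0.687, 0.727, 0.0, 0.0]
force: [1.0, -0.6, 2.2]
width: 0.0005
```

Run:
```python
from h import *
st()
c=capture("scene");save("pics/s19.png",c["pixels"],(320,210,380,280),8)
```

```text
22.85 bay xyz [ 0.0551 -0.184   0.2409] yaw-bay deg -0.32 F [ 1.  -0.6  2.2] w 0.0005 q [0.08 0.51 1.53 0.   1.1  0.02] Mz [ 0.  0. -1.]
```

View pics/s19.png

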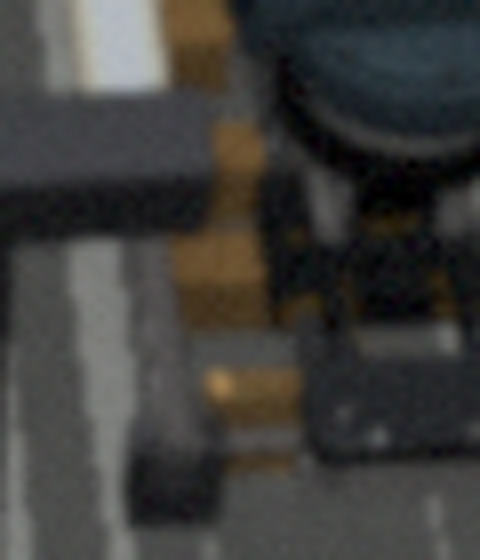

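Going on down in small steps, watching for the hard stop.

Call:
send_rows:
  commands: "1 0 0 1 0; 1 0 0 2 0; 1 0 0 2 0; 1 0 0 2 0"

```text
time: 23.3
eef_pos: [0.6733, 0.1645, 0.2399]
tool_rot: [0.687, 0.727, 0.001, 0.001]
force: [1.3, 0.0, 5.2]
width: 0.0001
```

Call:
send_rows:
  commands: "1 0 0 1 0; 1 0 0 2 0; 1 0 0 2 0; 1 0 0 2 0"

```text
time: 23.7
eef_pos: [0.6738, 0.1645, 0.2389]
tool_rot: [0.687, 0.727, 0.002, 0.002]
force: [2.5, 0.6, 7.1]
width: 0.0008
```

Call:
send_rows:
  commands: "1 0 0 2 0; 1 0 0 4 0; 1 0 0 6 0; 1 0 0 6 0; 1 0 0 6 0"

```text
time: 24.2
eef_pos: [0.6753, 0.1647, 0.2357]
tool_rot: [0.687, 0.727, 0.005, 0.004]
force: [4.6, 1.2, 13.0]
width: 0.0005
```

Run:
```python
from h import *
st()
```

```text
24.2 bay xyz [ 0.0553 -0.1866  0.2357] yaw-bay deg -0.32 F [ 4.6  1.2 13. ] w 0.0005 q [0.08 0.52 1.52 0.   1.08 0.02] Mz [ 0.012  0.001 -1.   ]
```

Call:
send_rows:
  commands: "1 0 0 -30 0; 1 0 0 -70 0; 1 0 0 -110 0; 1 0 0 -150 0; 1 40 0 -190 0; 1 85 0 -220 0; 1 130 0 -220 0; 1 130 0 -220 0"

```text
time: 25.0
eef_pos: [0.664, 0.2989, 0.452]
tool_rot: [0.685, 0.729, 0.001, -0.0]
force: [0.1, -1.2, -1.0]
width: 0.0008
```

Run:
```python
from h import *
st()
c=capture("top");save("pics/t20.png",c["pixels"],(215,110,345,260),4)
c=capture("scene");save("pics/s20.png",c["pixels"],(300,110,430,280),4.5)
```

```text
25.0 bay xyz [ 0.1899 -0.1836  0.452 ] yaw-bay deg -0.01 F [ 0.1 -1.2 -1. ] w 0.0008 q [0.27 0.39 1.29 0.   1.46 0.21] Mz [ 0.002  0.002 -1.   ]
```

View pics/t20.png

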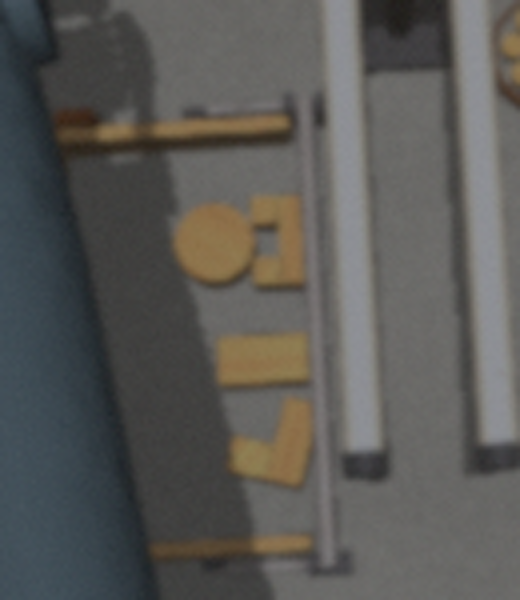

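View pics/s20.png

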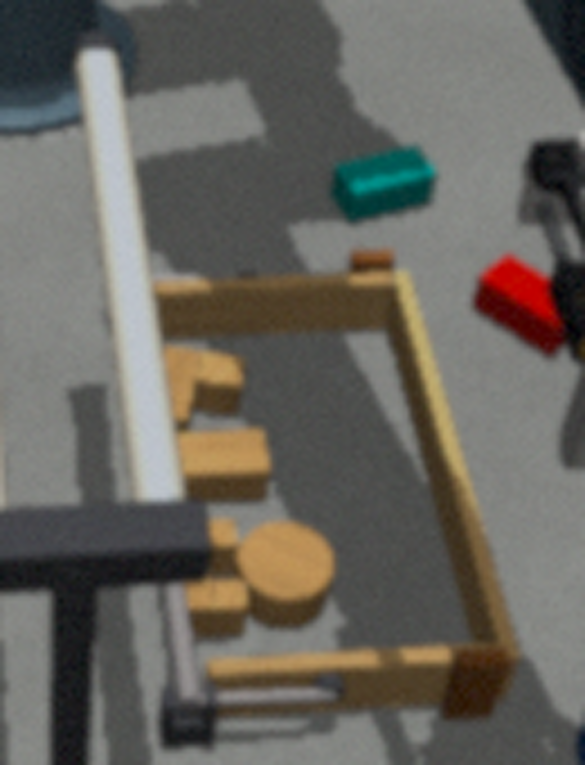

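Run:
```python
from h import *
c=capture("scene");save("pics/s21.png",c["pixels"],(330,245,385,285),14)
```

```text
(no output)
```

View pics/s21.png

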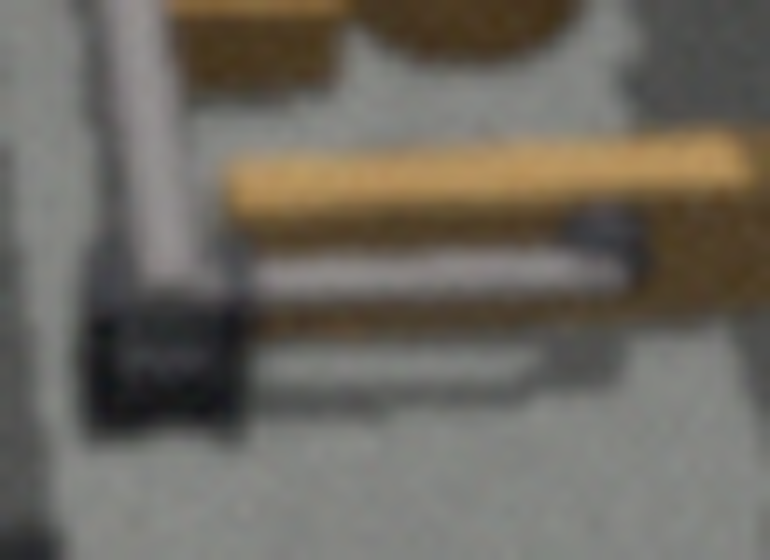

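Run:
```python
from h import *
c=capture("scene")
def pl(x,y,Y):
    o,d=ray(c,330+x/14-.46,245+y/14-.46); ob=tb(o);db=RB.T@d; t=(Y-ob[1])/db[1]; return (ob+db*t).round(4)
for Y in(-.172,-.178): print([pl(x,y,Y) for x,y in((250,281),(425,272),(600,265))])
print('wall top outer',[pl(x,y,-.167) for x,y in((235,217),(740,186))])
```

```text
[array([ 0.0189, -0.172 ,  0.0286]), array([ 0.053 , -0.172 ,  0.0283]), array([ 0.0874, -0.172 ,  0.0272])]
[array([ 0.0174, -0.178 ,  0.0383]), array([ 0.0512, -0.178 ,  0.0379]), array([ 0.0852, -0.178 ,  0.0369])]
wall top outer [array([ 0.0155, -0.167 ,  0.0437]), array([ 0.1134, -0.167 ,  0.0447])]
```

Call:
send_rows:
  commands: "-1 -10 -16 0 -0.148; -1 -20 -32 0 -0.296; -1 -30 -48 0 -0.444; -1 -40 -64 0 -0.592; -1 -50 -80 0 -0.74; -1 -60 -98 0 -0.888; -1 -70 -115 0 -1.036; -1 -80 -131 0 -1.184; -1 -90 -148 0 -1.332; -1 -100 -164 0 -1.48"

```text
time: 26.2
eef_pos: [0.5065, 0.1832, 0.4497]
tool_rot: [0.016, 1.0, -0.0, -0.001]
force: [0.4, 0.6, 0.5]
width: 0.0772
```

Call:
send_rows:
  commands: "-1 0 0 0 -0.09; -1 0 0 0 -0.09; -1 0 0 0 -0.09; -1 0 0 0 -0.09"

```text
time: 26.6
eef_pos: [0.5074, 0.1847, 0.4503]
tool_rot: [-0.027, 1.0, -0.0, -0.0]
force: [0.0, -0.6, 0.9]
width: 0.0941
```

Run:
```python
from h import *
st()
c=capture("wrist");save("pics/w22.png",c["pixels"])
c=capture("scene");save("pics/s22.png",c["pixels"],(250,40,450,280),2.5)
```

```text
26.6 bay xyz [ 0.0856 -0.0202  0.4503] yaw-bay deg -270.49 F [ 0.  -0.6  0.9] w 0.0941 q [ 0.14 -0.05  1.79 -0.    1.4  -1.48] Mz [-0.001 -0.    -1.   ]
```

View pics/w22.png

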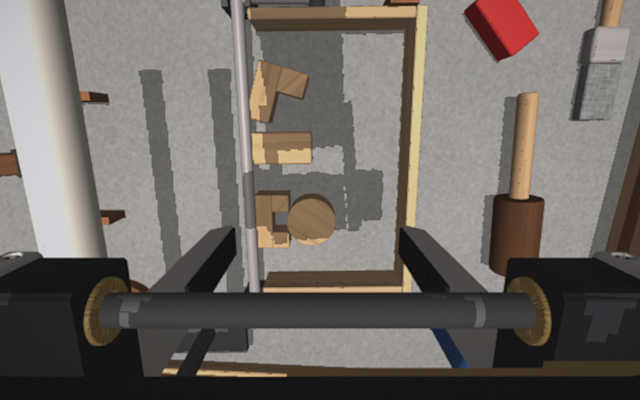

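View pics/s22.png

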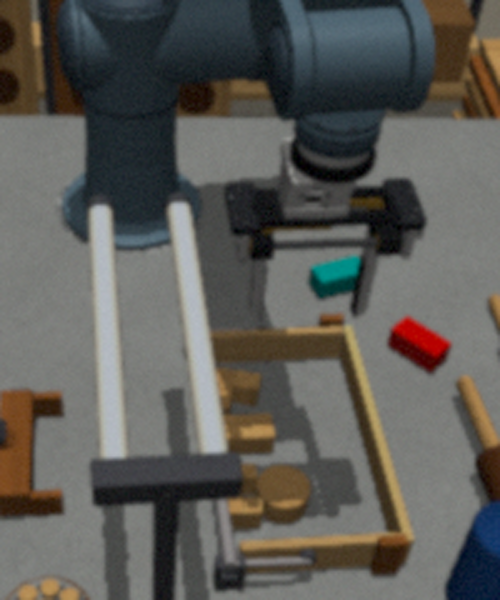

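Call:
send_rows:
  commands: "-1 0 0 45 0; -1 0 0 90 0; -1 0 0 135 0; -1 0 0 175 0; -1 0 0 190 0; -1 0 0 195 0; -1 0 0 195 0; -1 0 -5 195 0; -1 0 -10 195 0; -1 0 -10 195 0"

```text
time: 27.7
eef_pos: [0.5083, 0.1746, 0.2571]
tool_rot: [-0.027, 1.0, 0.0, 0.001]
force: [0.7, -0.1, -0.5]
width: 0.0939
```

Run:
```python
from h import *
st()
c=capture("wrist");save("pics/w23.png",c["pixels"])
c=capture("scene");save("pics/s23.png",c["pixels"],(250,40,450,280),2.5)
```

```text
27.7 bay xyz [ 0.0754 -0.0205  0.2571] yaw-bay deg -270.41 F [ 0.7 -0.1 -0.5] w 0.0939 q [ 0.12  0.17  1.94 -0.    1.03 -1.51] Mz [ 0.003  0.    -1.   ]
```

View pics/w23.png

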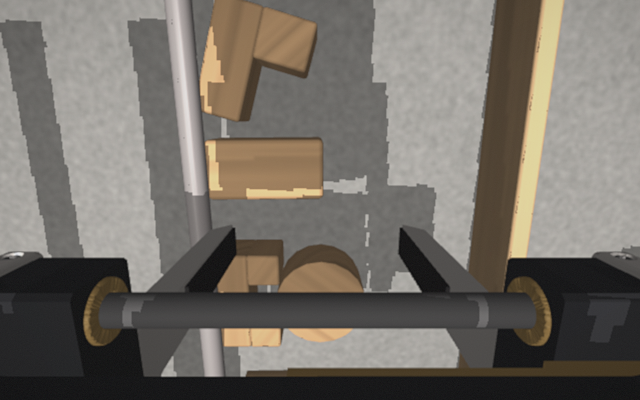

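View pics/s23.png

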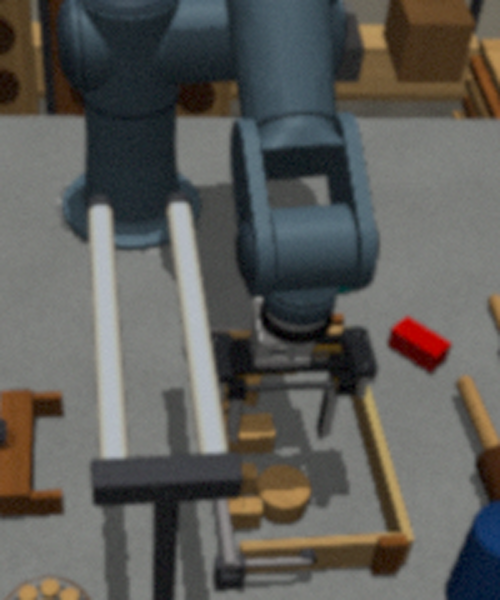

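Call:
send_rows:
  commands: "-1 0 -5 2 0; -1 0 -10 2 0; -1 0 -15 3 0; -1 0 -18 4 0; -1 0 -18 4 0; -1 0 -18 7 0; -1 0 -18 10 0; -1 0 -18 10 0"

```text
time: 28.6
eef_pos: [0.5084, 0.1572, 0.245]
tool_rot: [-0.028, 1.0, -0.0, -0.001]
force: [-0.8, -0.6, -0.6]
width: 0.0934
```

Run:
```python
from h import *
st()
```

```text
28.6 bay xyz [ 0.0581 -0.0196  0.245 ] yaw-bay deg -270.36 F [-0.8 -0.6 -0.6] w 0.0934 q [ 0.09  0.18  1.96  0.    1.01 -1.54] Mz [-0.001 -0.    -1.   ]
```

Call:
send_rows:
  commands: "-1 0 -1 1 0; -1 0 -1 2 0; -1 0 -1 2 0; -1 0 -1 2 0"

```text
time: 29.0
eef_pos: [0.5089, 0.1563, 0.2442]
tool_rot: [-0.028, 1.0, 0.0, 0.0]
force: [-2.1, 1.3, 6.2]
width: 0.0941
```

Call:
send_rows:
  commands: "-1 0 0 1 0; -1 0 0 2 0; -1 0 0 2 0; -1 0 0 2 0"

```text
time: 29.4
eef_pos: [0.5093, 0.1565, 0.2435]
tool_rot: [-0.028, 1.0, 0.0, 0.0]
force: [-5.2, 2.0, 13.9]
width: 0.0942
```

Call:
send_rows:
  commands: "-1 0 0 2 0; -1 0 0 3 0; -1 0 0 3 0"

```text
time: 29.7
eef_pos: [0.51, 0.1569, 0.2426]
tool_rot: [-0.027, 1.0, 0.0, 0.001]
force: [-9.3, 4.1, 25.9]
width: 0.0937
```

Run:
```python
from h import *
st()
```

```text
29.7 bay xyz [ 0.0577 -0.0211  0.2426] yaw-bay deg -270.39 F [-9.3  4.1 25.9] w 0.0937 q [ 0.09  0.19  1.95  0.    1.   -1.54] Mz [ 0.002  0.001 -1.   ]
```

Call:
send_rows:
  commands: "-1 0 0 -8 0; -1 0 0 -14 0; -1 0 10 -15 0; -1 0 25 -15 0; -1 0 35 -15 0; -1 0 38 -30 0; -1 0 40 -80 0; -1 0 40 -130 0; -1 0 40 -180 0; -1 0 40 -230 0"

```text
time: 30.7
eef_pos: [0.5059, 0.1964, 0.4716]
tool_rot: [-0.028, 1.0, -0.0, 0.0]
force: [0.7, 0.3, -0.1]
width: 0.0943
```

Run:
```python
from h import *
st()
c=capture("wrist");save("pics/w24.png",c["pixels"])
c=capture("top");save("pics/t24.png",c["pixels"],(215,70,475,260),3)
c=capture("scene");save("pics/s24.png",c["pixels"],(150,80,430,290),2.8); save("pics/s24b.png",c["pixels"],(330,245,385,285),14)
```

```text
30.7 bay xyz [ 0.0974 -0.0194  0.4716] yaw-bay deg -270.34 F [ 0.7  0.3 -0.1] w 0.0943 q [ 0.16 -0.06  1.76 -0.    1.44 -1.47] Mz [ 0.001 -0.    -1.   ]
```

View pics/t24.png

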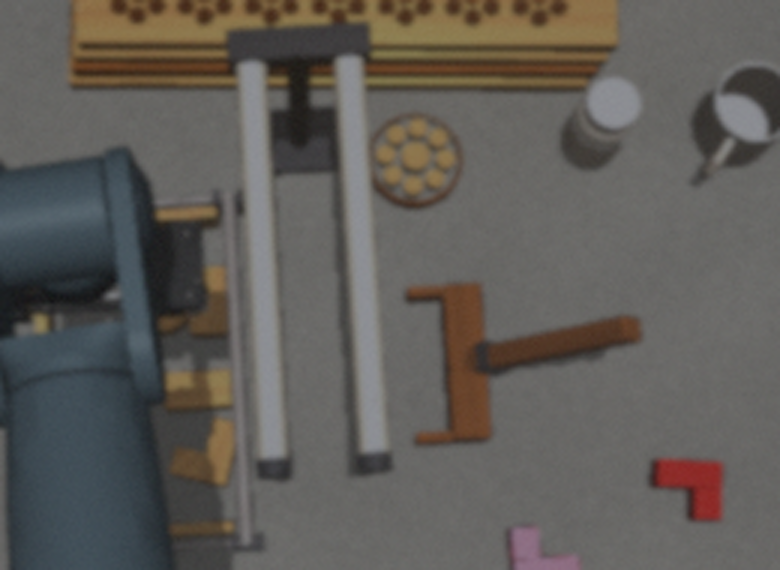

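View pics/s24.png

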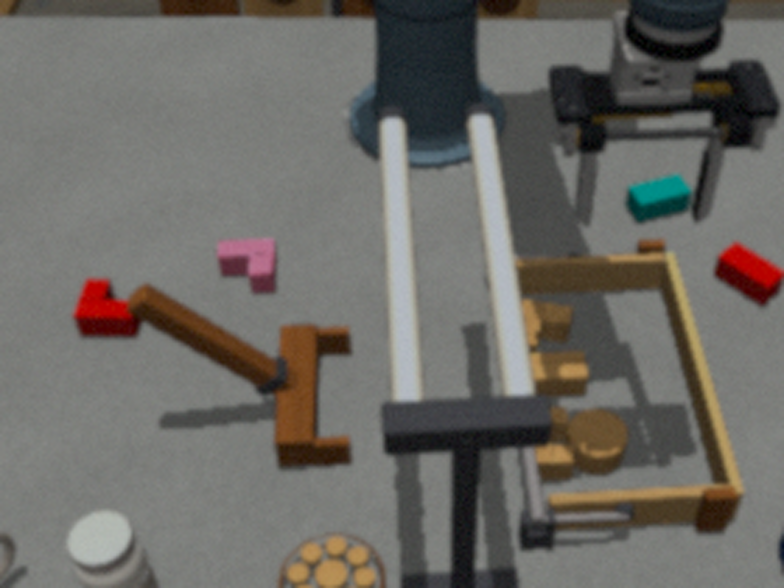

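View pics/s24b.png

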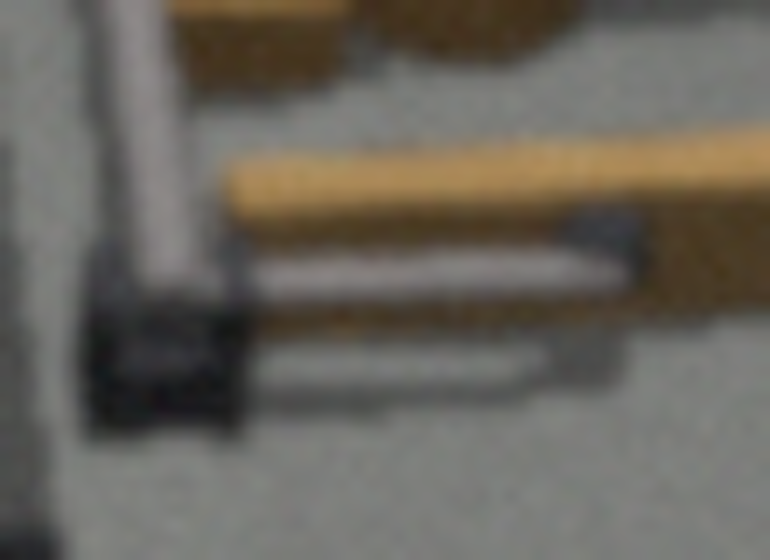

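View pics/w24.png

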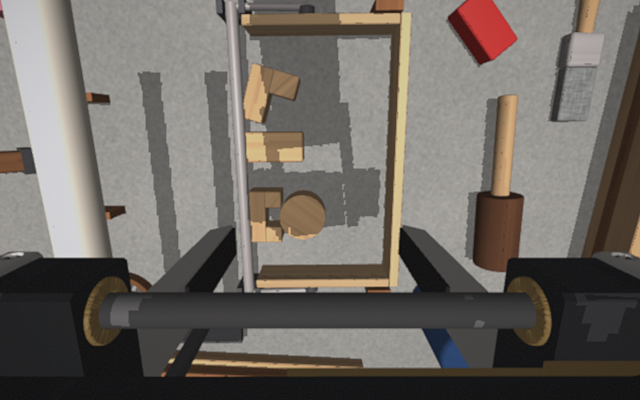

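```bash
python3 -c "
from bench import *
print(finish_job())"
```

```text
the job is handed in; nothing more can be done
None
```

All four offcuts are in the bay, the keeper bar is down in its catches, and the pusher stands on the bench. I handed the job in at about 31 s; it reports no verdict.

**Sweep:** I held the pusher near the top of its handle and made two sweeps plus a final push with the cheek tips. After that, all four centres measured well past the 12 mm line, the shallowest about 25 mm in, with the bar still open. The pusher was released upright about 0.33 m from bay_mid.

**Bar:** I swung it over with closed fingers on its end and one arm, then pressed it down at the middle.

**Last checks:**
- **Bar height:** Under 26 N the bar stopped with its top at about 43.6 mm, against 43 mm for fully home.
- **Bar angle:** The camera reading disagreed slightly, putting the hinge at 0.02–0.03 rad. That is close to the measuring noise and inside the 0.06 rad limit, but I could not narrow it further.
- **Offcuts:** The last pictures show all four behind the bar. The rear edges of the block, the ell and the notched piece sit right beside it.
- **Lamp and other things:** I saw no sign of the lamp being touched. The roundel and glue jar look unmoved in the pictures. The mallet and flask were never approached, but I did not measure them again.
- **Robot:** The arm ended clear of everything.

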